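# Cure a varnished plaque in the UV box

## Task

Cure the flowered wooden plaque: take it off the drying board and set it down, painted face up, in the middle of the UV box's bed, then lower the lid gently until it is fully shut, and only with the lid shut flip the violet lamp switch over to on. Leave the black fan switch on as it is, do not drop the plaque, and do not knock over any of the paint bottles.

Things in the scene. Friction and masses are not known exactly. Their poses are not given: they have to be found in the camera images.
- plaque_middle (a point): Centre of the loose wooden plaque: 58 mm along its x, 100 along its y, 8 thick, 20 to 45 g; pale wood, violet border, pink flower on the face (+z). At first it lies on the two battens of the drying board, underside 18 mm and this point 22 mm above the table. Its two long edges, 58 mm apart, are free to grip between the battens.
- board: Fixed plywood drying board, 150 x 150 x 6 mm; origin at the centre of its underside on the table. Two battens 74 mm long along its x, 10 mm wide, 12 mm high stand on it at its y = -38 mm and +38 mm (56 mm clear between them). The plaque lies across them, about in line with the board.
- uvbox: Fixed white UV curing box; origin under its bed's centre, on the table; z up. Bed well: its x -90..90, y -70..70 mm, 8 mm walls, rim 75 mm above the table. Lid hinged on the +y side. On the -y side the dark grey control deck, y -158..-78, x -98..98 mm, 70 mm above the table; on it, in a row at y -124: lamp switch (x +52), fan switch (x -3), black timer dial (x -60, 14 mm high, not used).
- bed_middle (a point): Middle of the bed, on its surface (50 mm above the table); axes as the UV box. A violet line frame 80 x 120 mm (long way along y) marks the middle.
- lid (a joint): Angle of the lid: 0 fully shut, 1.57 standing upright, at most 1.95. It starts open, at 1.6 to 1.9. A friction hinge holds it wherever it is left; about 4 to 8 N at the free edge moves it.
- lid_hinge (a point): Middle of the lid's hinge axis (its x), 78 mm to +y of the bed's middle, 75 mm above the table; axes turn with the lid. Shut, the lid (196 mm along x) reaches 156 mm to -y, a finger lip 15 mm further; its flat outer face is 28 mm above this point.
- lid_edge (a point): Middle of the lid's free edge, on its outer face (156 mm from the hinge axis along the lid, 28 mm out); axes turn with the lid. Open, the lid stands up on the hinge, UV tubes towards the bed, outer face towards the box's +y side: push on the outer face to shut it.
- lamp_switch (a joint): Angle of the lamp toggle's bat: 0 = off, leaning 0.3 to the front (-y of the UV box, away from the lid); 0.3 = upright; 0.6 = on, leaning 0.3 towards the lid (+y). It springs away from upright to whichever side it is on; about 4 N at the tip starts it. It starts off.
- lamp_switch_tip (a point): Tip of the lamp switch's bat (violet sleeve, 10 mm thick at the tip). The bat is 37 mm long from its pivot, which lies 3 mm above the deck on the switch's place in the row; it swings in the y-z plane of the UV box, and the tip travels about 22 mm.
- fan_switch (a joint): Angle of the fan toggle's bat, same values as the lamp switch. It starts on (0.6) and is to stay on.
- fan_switch_tip (a point): Tip of the fan switch's bat (black sleeve), same make as the lamp switch, 55 mm beside it.
- bottle_green: Loose green paint bottle with white cap, 48 mm wide, 150 mm high, standing; origin at the centre of its foot.
- bottle_yellow: Loose yellow paint bottle, same size.
- bottle_blue: Loose light blue paint bottle, same size.
- bottle_red: Loose red paint bottle, same size.

How it is judged:
On the way, in this order (a step that is already met when the one before it is completed fails the run):
1. the plaque lies face up in the middle of the bed, let go, with the lid open (horizontal distance between plaque_middle and bed_middle below 0.025 m and z of plaque_middle in the frame of uvbox below 0.058 m and angle between plaque_middle's own z axis and vertical below 0.1 rad and contact force between the fingers and plaque below 0.05 N and value of joint lid above 0.5 rad), for 0.2 s.
2. the lid is fully shut (value of joint lid below 0.04 rad), for 0.2 s.
3. the lamp switch has snapped to on (value of joint lamp_switch above 0.52 rad), for 0.2 s.
At the end, for the whole second after the job is handed in: The plaque lies still, flat and face up on the bed, its middle within 25 mm of the bed's middle; the lid is shut to within 0.04 rad; the lamp switch and the fan switch both stand at on (beyond 0.52 rad of 0.6) (horizontal distance between plaque_middle and bed_middle below 0.025 m and z of plaque_middle in the frame of uvbox below 0.058 m and angle between plaque_middle's own z axis and vertical below 0.1 rad and linear speed of plaque below 0.02 m/s and value of joint lid below 0.04 rad and value of joint each of lamp_switch, fan_switch above 0.52 rad); the robot touches nothing.
It fails at once if the lamp switch is turned on while the lid is open (more than 0.06 rad) (value of joint lamp_switch above 0.35 rad and value of joint lid above 0.06 rad).
It fails at once if the fan switch is turned off (value of joint fan_switch below 0.3 rad).
It fails at once if the lid is slammed: it closes faster than 2 rad/s over its last 0.3 rad (value of joint lid below 0.3 rad and velocity of joint lid below -2 rad/s).
It fails at once if the plaque is dropped: it moves faster than 0.6 m/s with no finger on it (linear speed of plaque above 0.6 m/s and contact force between the fingers and plaque below 0.01 N).
It fails at once if a paint bottle is knocked over (angle between any of bottle_green, bottle_yellow, bottle_blue, bottle_red's own z axis and vertical above 0.5 rad).
It also fails if it takes over 58 s, if anything falls off the work surface, if the arm or the gripper's body presses on something with over 40 N, if the wrist force passes 120 N, or if a joint passes its speed limit or range.

## Robot

A 7-joint arm with a two-finger parallel gripper is mounted at the origin on the work surface. World frame = base frame: x ahead of the robot, y to its left, z up, the work surface at z = 0. Lengths are in m, angles in rad, forces in N, time in s.
With the tool pointing down it reaches from about 0.4 to 0.85 m from the base axis. Payload 10.4 kg.
Tool frame: the origin (TCP) lies on the centre line of the jaws, within the pads' length; the fingertips stand r.tip_extent ahead of it and the grasp point (between the pads) lies 8 mm behind it (r.tip_extent is the distance from the TCP to the fingertips, in m); z points along the fingers, y is the direction in which the jaws open and shut (so a half turn about z gives the same grasp; the last joint's range is limited). The gripper opens to 87 mm and grips with 3 to 60 N. Pads are 19 mm wide; open, the fingers measure 117 mm over their backs; the gripper's body (75 mm by 190 mm) begins 51 mm behind the grasp point.
Start: joints at [-1.242, 0.332, -0.065, 1.46, 0.022, 1.35, -0.088], TCP at [0.215, 0.587, 0.209] pointing down, gripper open.
Joint ranges: [-2.6, 2.6], [-0.5, 2.12], [-1.47, 1.34], [0.16, 2.42], [-1.27, 4.41], [0.06, 2.06], [-2.6, 2.6]. Speed limits (rad/s): [2.22, 2.22, 2.79, 2.79, 3.14, 3.14, 3.14].

## Interface

Orientations are given as a unit quaternion [x, y, z, w].
In Python, from bench import r gives the robot as it stands.
- The arm moves only by the shell command python3 -m jog 'ROWS' [FORCE]. ROWS is JSON, a list of rows, each a list of 7 numbers: the shift along the tool's x, y, z in cm, then the turn, a rotation vector about the tool's x, y, z in rad, then the opening, from -1 (shut) to 1 (fully open). In form: [[tx, ty, tz, wx, wy, wz, jaw], ...]. A call has 1 to 20 rows; each row shifts and turns the commanded pose from where the row before left it, along the tool's axes as they then stand; what a row does not reach is not made up. A row lasts 1/8 s, in which the tool goes at most 62.5 mm and 10.7 degrees, less where a joint would pass 70% of its speed; a pose out of reach is approached as far as the arm can. A call with a gripper value outside its range is refused whole. The fingers move at their own pace and stop on an object; FORCE is the grip in N (left out, the last holds). Time passes only in rows, so rows that do not move let the fingers close. It gives the time, the measured TCP pose, the force and the opening at its end, in the units of the state.
- r.read_state(): the state, without advancing time (a new reading comes with each control period).
- r.camera(name): name is "scene" or "top" or "wrist"; returns a dict with "frame" (480x640x3 uint8, red, green, blue), "fx", "fy", "cx", "cy" (pixels), "camera_from_world" (4x4, takes a point from world to camera coordinates). Camera axes: x right, y down, z forward; pixel columns grow to the right and rows downward; lengths in m; the calibration is good to about 2 mm. The wrist camera is an equidistant fisheye: a pixel r from the principal point sees the ray r / f radians off the axis. A picture is of the moment at which its call begins. There is no depth.
- r.close_job(): hands the job in, once; it reports no verdict.
Trained networks look in a picture, given as the dict that the camera call returned (one of the last four; its "shot" number tells which), for a name from the list of things; names that differ only in an ending like _2 or _b are one class to them, and where a whole thing is asked for, a point or a joint stands for the part that bears it (a point fixed in the world has none). Each returns a list of dicts, best first, with "score" (0 to 1); they miss things now and then, are a little off and sometimes report something else, mostly with a low value. They report only what shows in the picture. A call takes as long as a camera call.
- r.search_frame(picture, thing): "rect" ([left, top, right, bottom] in pixels, round what is visible of it).
The state is a dict: "time": time; "joint_positions": joint angles; "joint_vel": joint speeds; "joint_torque": joint torques, N m; "ee_pos": TCP position; "eef_rot": TCP orientation; "ft_force": force on the tool from outside, world axes, zero at the start; "torque": the same for the moment, N m; "width": finger opening in m.
Only numpy, scipy, OpenCV 4.12 (cv2) and the standard library are available. Lean on these libraries where they do the work, as an engineer would, in place of code of your own. Each camera call takes 0.05 s, during which the arm holds its last target.

## Working session

There is one attempt and no reset: what is moved stays moved. The work goes in short steps, Python scripts to look and compute and a shell command to move; the robot and the scene stay as the last step left them, time stands still between calls to the robot, and variables do not carry over. Pictures are saved under pics/ and viewed, and the job is handed in when it is done.

```bash
ls; mkdir -p pics
python3 - <<'E'
from bench import r
import cv2, numpy as np
print(r.read_state(), r.tip_extent)
for n in ("scene","top","wrist"):
    c=r.camera(n); cv2.imwrite(f"pics/{n}0.png",c["frame"][:,:,::-1])
    print(n,c["fx"],c["fy"],c["cx"],c["cy"],c["shot"]); print(np.round(c["camera_from_world"],4).tolist())
    for t in ("plaque_middle","board","uvbox","lid","lamp_switch","fan_switch","lamp_switch_tip","fan_switch_tip","bottle_green","bottle_yellow","bottle_blue","bottle_red"):
        o=r.search_frame(c,t)
        print(t,[(np.round(d["rect"]).astype(int).tolist(),round(d["score"],2)) for d in o[:2]])
E
```

```text
pics
{'time': 0.0, 'joint_positions': array([-1.24159606,  0.33284905, -0.06467487,  1.46095894,  0.02158532,
        1.34990637, -0.08847166]), 'joint_vel': array([-0.00240257,  0.00075743, -0.00025599, -0.00150164, -0.00017498,
        0.0002724 ,  0.00096076]), 'joint_torque': array([-8.57825171e-07, -6.23247957e+01,  2.47950840e-02, -3.89896095e+01,
       -6.13675243e-02,  3.97311745e-02,  1.05908082e-04]), 'ee_pos': array([0.21524056, 0.58632337, 0.20815973]), 'eef_rot': array([ 1.74983231e-01,  9.84571155e-01, -7.07229437e-04, -9.43568315e-05]), 'ft_force': array([-0.77991418, -0.52863318,  0.46467635]), 'torque': array([-0.06541204,  0.00835671, -0.00757906]), 'width': 0.08742700781226376} 0.011
scene 450.28089120795795 450.28089120795795 314.8776875305886 237.57902270156902 1
[[-0.7238, 0.6896, -0.0213, 0.473], [0.4673, 0.4673, -0.7505, -0.1417], [-0.5076, -0.5532, -0.6605, 1.245], [0.0, 0.0, 0.0, 1.0]]
plaque_middle [([280, 196, 322, 213], 0.92)]
board [([262, 186, 336, 232], 0.65)]
uvbox [([344, 246, 565, 387], 0.91)]
lid [([438, 258, 564, 374], 0.56)]
lamp_switch [([368, 
[... 845 characters left out ...]
9], 0.59)]
fan_switch []
lamp_switch_tip []
fan_switch_tip []
bottle_green [([473, 162, 516, 198], 0.61)]
bottle_yellow [([418, 165, 458, 201], 0.88)]
bottle_blue [([324, 167, 355, 205], 0.69), ([375, 306, 437, 359], 0.48)]
bottle_red [([372, 163, 408, 200], 0.74), ([378, 304, 433, 358], 0.55)]
wrist 371.64829954431775 371.64829954431775 325.0372224679304 238.19309358367653 3
[[0.3447, 0.9387, 0.0002, -0.6255], [0.9109, -0.3346, 0.2414, -0.0288], [0.2267, -0.083, -0.9704, 0.3878], [0.0, 0.0, 0.0, 1.0]]
plaque_middle []
board [([0, 451, 9, 470], 0.6)]
uvbox []
lid []
lamp_switch []
fan_switch []
lamp_switch_tip []
fan_switch_tip []
bottle_green []
bottle_yellow []
bottle_blue []
bottle_red []
```

View pics/scene0.png

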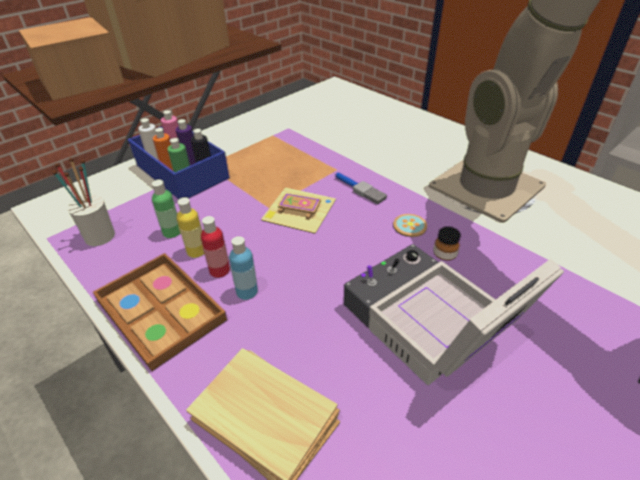

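View pics/top0.png

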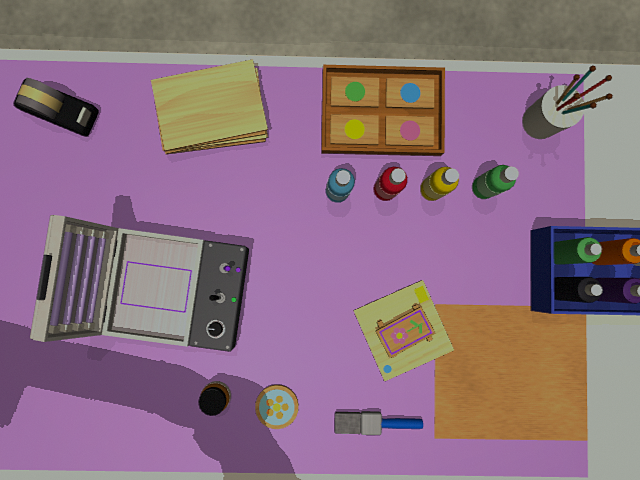

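View pics/wrist0.png

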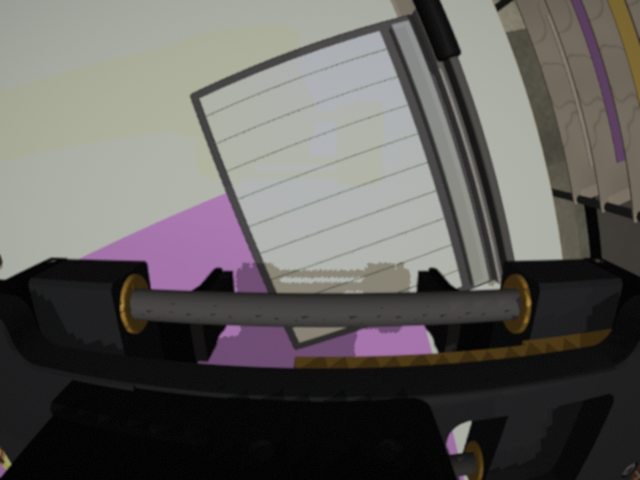

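```bash
cat > h.py <<'E'
import numpy as np, cv2
from scipy.optimize import least_squares
from scipy.spatial.transform import Rotation as R
def px2w(c,u,v,z):
    M=np.array(c["camera_from_world"]);Rm=M[:3,:3];t=M[:3,3]
    d=Rm.T@np.array([(u-c["cx"])/c["fx"],(v-c["cy"])/c["fy"],1]); o=-Rm.T@t
    return o+d*(z-o[2])/d[2]
def w2px(c,P):
    M=np.array(c["camera_from_world"]);q=M[:3,:3]@np.array(P)+M[:3,3]
    return np.array([c["cx"]+c["fx"]*q[0]/q[2],c["cy"]+c["fy"]*q[1]/q[2]])
def crop(c,name,x0,y0,x1,y1,k):
    im=cv2.resize(c["frame"][y0:y1,x0:x1,::-1],None,fx=k,fy=k,interpolation=cv2.INTER_CUBIC)
    cv2.imwrite(name,im)
E
python3 - <<'E'
from bench import r
from h import *
c=r.camera("top")
import pickle; pickle.dump(c,open("top.pkl","wb"))
crop(c,"pics/t_box.png",20,205,260,360,3)
crop(c,"pics/t_pl.png",345,270,465,390,5)
c=r.camera("scene"); pickle.dump(c,open("scene.pkl","wb"))
crop(c,"pics/s_box.png",335,235,575,395,3)
E
```

```text
(no output)
```

View pics/t_box.png

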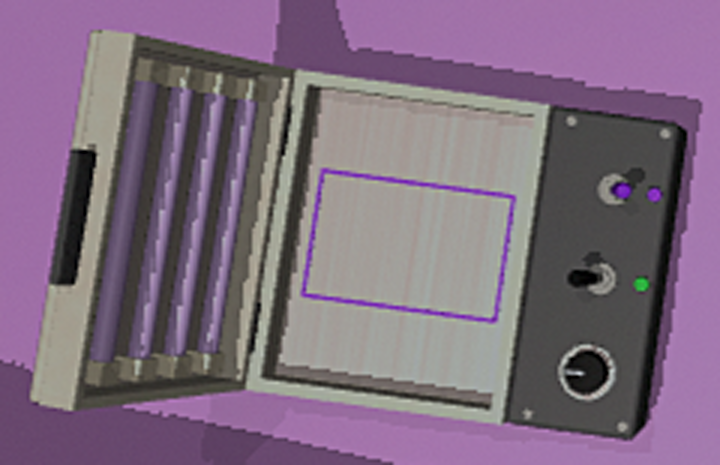

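View pics/t_pl.png

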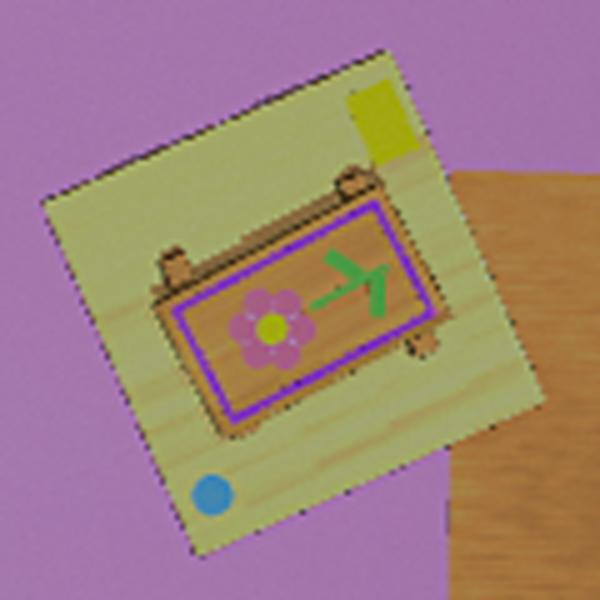

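View pics/s_box.png

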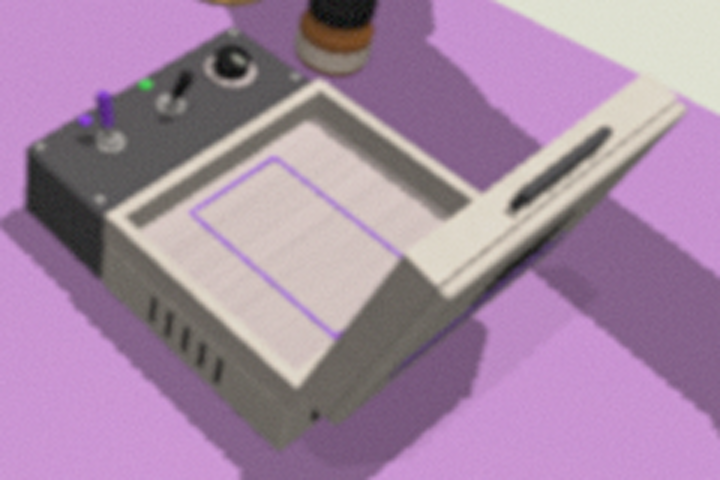

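Run:
```python
from h import *; import pickle
c=pickle.load(open("top.pkl","rb"))
P=[px2w(c,345+u/5-.4,270+v/5-.4,0.026) for u,v in [(175,310),(378,203),(433,315),(233,420)]]
m=np.mean(P,0); print("plaque",m); print([np.linalg.norm(P[i]-P[(i+1)%4]).round(4) for i in range(4)])
d=(P[1]-P[0]+P[2]-P[3]); print("long axis deg",np.degrees(np.arctan2(d[1],d[0])))
B=[px2w(c,345+u/5-.4,270+v/5-.4,0.006) for u,v in [(42,202),(385,50),(545,402),(197,556)]]
print("board",np.mean(B,0),[np.linalg.norm(B[i]-B[(i+1)%4]).round(4) for i in range(4)])
pts=[(322,170,.05,(40,60)),(515,197,.05,(40,-60)),(495,320,.05,(-40,-60)),(303,295,.05,(-40,60)),(550,104,.075,(98,-78)),(503,424,.075,(-98,-78)),(247,390,.075,(-98,78)),(296,70,.075,(98,78))]
W=np.array([px2w(c,20+u/3-.33,205+v/3-.33,z)[:2] for u,v,z,_ in pts]); L=np.array([p[3] for p in pts])/1000
f=lambda p:((L@np.array([[np.cos(p[2]),np.sin(p[2])],[-np.sin(p[2]),np.cos(p[2])]])+p[:2])-W).ravel()
s=least_squares(f,[.5,.3,0],loss='soft_l1',f_scale=.003); print("box",s.x,(f(s.x).reshape(-1,2)*1000).round(1).tolist())
np.save("box.npy",s.x)
x,y,a=s.x; Rb=R.from_euler('z',a).as_matrix()
def b2w(p): return Rb@np.array(p)+[x,y,0]
print("lamp",b2w([.052,-.124,.073]),"fan",b2w([-.003,-.124,.073]))
sc=pickle.load(open("scene.pkl","rb"))
# lid angle fit by projection
for cam,im,nm in ((c,c["frame"],"t"),(sc,sc["frame"],"s")):
    im=im[:,:,::-1].copy(); im=cv2.resize(im,None,fx=1,fy=1)
    for th,col in ((1.6,(0,0,255)),(1.75,(0,255,0)),(1.9,(255,0,0))):
        q=[]
        for lx in (-.098,.098):
            for lz in (.028,):
                # lid frame: shut: along -y, out z; rotates up about x (opening => free edge up): 
                yy=-.156*np.cos(th)+lz*np.sin(th); zz=.156*np.sin(th)+lz*np.cos(th)
                q.append(w2px(cam,b2w([lx,.078+yy,.075+zz])))
        cv2.line(im,tuple(int(v) for v in q[0]),tuple(int(v) for v in q[1]),col,1)
    for p in [(.04,.06,.05),(.04,-.06,.05),(-.04,-.06,.05),(-.04,.06,.05)]:
        u=w2px(cam,b2w(p)); cv2.circle(im,tuple(int(v) for v in u),1,(0,255,255),-1)
    for yy,xx in ((-.011,.052),(.011,-.003)):
        u=w2px(cam,b2w((xx,-.124+yy,.108))); cv2.circle(im,tuple(int(v) for v in u),1,(0,255,255),-1)
    g=(10,200,260,360) if nm=="t" else (335,235,575,395)
    cv2.imwrite(f"pics/chk_{nm}.png",cv2.resize(im[g[1]:g[3],g[0]:g[2]],None,fx=3,fy=3))
for n,p in dict(green=(495,181),yellow=(438,183),red=(390,182),blue=(340,186)).items(): print(n,px2w(c,*p,.07))
print("jar",px2w(c,213,400,0.05))
```

```text
plaque [ 0.43391062 -0.28847414  0.026     ]
[np.float64(0.0885), np.float64(0.0475), np.float64(0.0869), np.float64(0.0472)]
long axis deg -61.688902111218646
board [ 0.4358892  -0.28742327  0.006     ] [np.float64(0.1477), np.float64(0.1502), np.float64(0.1489), np.float64(0.1493)]
box [ 0.51309475  0.18440546 -0.11583197] [[0.7, -0.8], [1.5, 0.5], [-1.3, -0.4], [-0.9, -0.5], [0.1, 0.4], [-0.1, 0.3], [-0.1, 0.5], [0.2, 0.0]]
lamp [0.55041523 0.05522659 0.073     ] fan [0.49578379 0.06158311 0.073     ]
green [ 0.7214255  -0.44592827  0.07      ]
yellow [ 0.71544369 -0.33874978  0.07      ]
red [ 0.71547699 -0.24877798  0.07      ]
blue [ 0.70603813 -0.15545711  0.07      ]
jar [0.30550593 0.0725912  0.05      ]
```

View pics/chk_t.png

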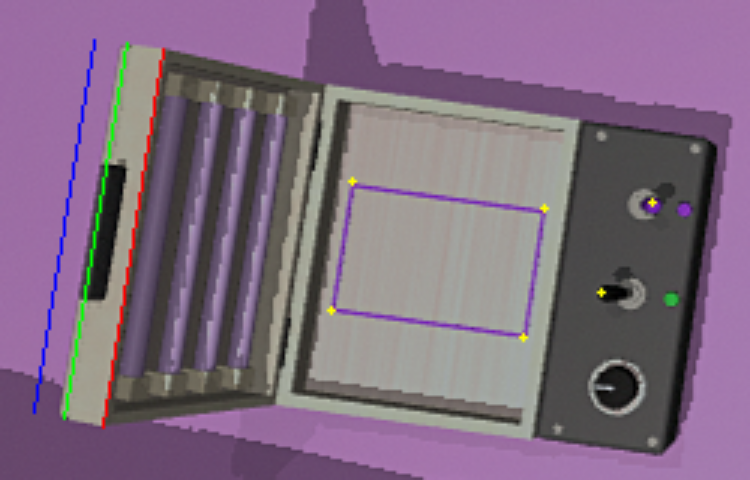

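View pics/chk_s.png

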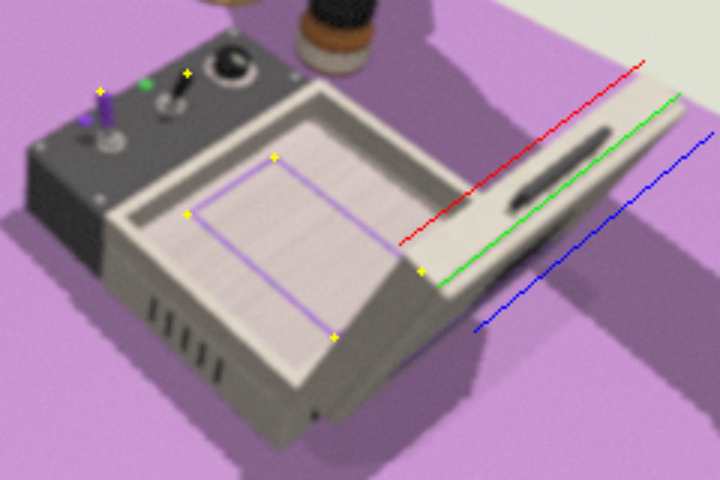

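```bash
cat >> h.py <<'E'
def rows(r,wps,yaw=None):
    """print tool-frame deltas (cm) between successive waypoints, and the rotvec to tool down with jaw yaw deg"""
    s=r.read_state(); q=R.from_quat(s["eef_rot"]); p=np.array(s["ee_pos"])
    print("t",round(s["time"],2),"pos",p.round(4),"jaw deg",np.degrees(np.arctan2(*q.as_matrix()[[1,0],1])).round(2),"tool z",q.as_matrix()[:,2].round(3),"w",round(s["width"],4),"F",s["ft_force"].round(1))
    if yaw is not None:
        a=np.radians(yaw); T=np.array([[-np.sin(a),np.cos(a),0],[np.cos(a),np.sin(a),0],[0,0,-1]]).T
        print("rotvec",(q.inv()*R.from_matrix(T)).as_rotvec().round(3)); q2=R.from_matrix(T)
    else: q2=q
    for w in wps:
        d=(np.array(w)-p)*100; print("  now-frame",q.inv().apply(d).round(2),"  target-frame",q2.inv().apply(d).round(2)); p=np.array(w)
E
python3 -m jog '[[0,0,-2.4,0,0,0.145,1],[0,0,-2.4,0,0,0.145,1],[0,0,-2.4,0,0,0.145,1],[0,0,-2.4,0,0,0.145,1],[0,0,-2.4,0,0,0.145,1],[0,0,0,0,0,0,1]]'
python3 - <<'E'
from bench import r
from h import *
rows(r,[(.43,.42,.32),(.56,.15,.32),(.54,-.1,.3),(.434,-.2885,.2)],28.3)
E
```

```text
time: 2.8
ee_pos: [0.2155, 0.5875, 0.3309]
eef_rot: [0.513, 0.858, 0.002, -0.0]
ft_force: [0.3, 0.1, -1.1]
width: 0.087
t 2.8 pos [0.2155 0.5875 0.3309] jaw deg 28.29 tool z [ 0.001  0.003 -1.   ] w 0.087 F [ 0.3  0.1 -1.1]
rotvec [ 0.003 -0.002 -0.   ]
  now-frame [-24.91  10.95   1.06]   target-frame [-24.91  10.94   1.09]
  now-frame [-29.94  -1.35  -0.08]   target-frame [-29.94  -1.35   0.  ]
  now-frame [-21.07 -13.61   1.91]   target-frame [-21.06 -13.61   2.  ]
  now-frame [-11.6  -18.29   9.92]   target-frame [-11.57 -18.27  10.  ]
```

```bash
python3 -m jog '[[-5,2.2,0.2,0,0,0,1],[-5,2.2,0.2,0,0,0,1],[-5,2.2,0.2,0,0,0,1],[-5,2.2,0.2,0,0,0,1],[-5,2.2,0.2,0,0,0,1],[-5,-0.2,0,0,0,0,1],[-5,-0.2,0,0,0,0,1],[-5,-0.2,0,0,0,0,1],[-5,-0.2,0,0,0,0,1],[-5,-0.2,0,0,0,0,1],[-5,-0.2,0,0,0,0,1],[-4.2,-2.7,0.4,0,0,0,1],[-4.2,-2.7,0.4,0,0,0,1],[-4.2,-2.7,0.4,0,0,0,1],[-4.2,-2.7,0.4,0,0,0,1],[-4.2,-2.7,0.4,0,0,0,1],[0,0,0,0,0,0,1]]'
python3 - <<'E'
from bench import r
from h import *
rows(r,[(.434,-.2885,.2)],28.3)
E
```

```text
time: 4.92
ee_pos: [0.5418, -0.1047, 0.298]
eef_rot: [0.515, 0.857, -0.001, -0.0]
ft_force: [-0.6, 0.6, -0.4]
width: 0.0871
t 4.92 pos [ 0.5418 -0.1047  0.298 ] jaw deg 28.03 tool z [-0.001 -0.001 -1.   ] w 0.0871 F [-0.6  0.6 -0.4]
rotvec [-0.001  0.    -0.005]
  now-frame [-11.16 -18.13   9.84]   target-frame [-11.08 -18.2    9.8 ]
```

```bash
python3 -m jog '[[-2.8,-4.5,2.4,0,0,-0.005,1],[-2.8,-4.5,2.4,0,0,0,1],[-2.8,-4.5,2.5,0,0,0,1],[-2.8,-4.6,2.5,0,0,0,1],[0,0,0,0,0,0,1],[0,0,0,0,0,0,1]]'
python3 - <<'E'
from bench import r
from h import *
rows(r,[(.434,-.2885,.03)],28.3)
for n in ("top","wrist"):
    c=r.camera(n); cv2.imwrite(f"pics/{n}1.png",c["frame"][:,:,::-1])
    print([ (d["rect"],d["score"]) for d in r.search_frame(c,"plaque_middle")])
import pickle; pickle.dump(c,open("w1.pkl","wb"))
E
```

```text
time: 5.68
ee_pos: [0.4381, -0.2836, 0.2006]
eef_rot: [0.51, 0.86, 0.0, -0.0]
ft_force: [0.2, -0.4, 0.2]
width: 0.0871
t 5.67 pos [ 0.4381 -0.2836  0.2006] jaw deg 28.72 tool z [-0.     0.001 -1.   ] w 0.0871 F [ 0.2 -0.4  0.2]
rotvec [ 0.    -0.001  0.007]
  now-frame [-0.24 -0.59 17.06]   target-frame [-0.24 -0.59 17.06]
[([378.4, 319.5, 434.9, 358.4], 0.93)]
[([289.0, 168.8, 348.0, 267.8], 0.83)]
```

View pics/wrist1.png

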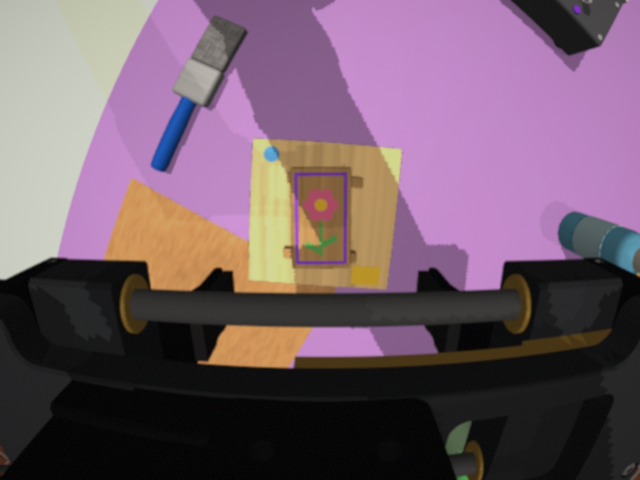

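View pics/top1.png

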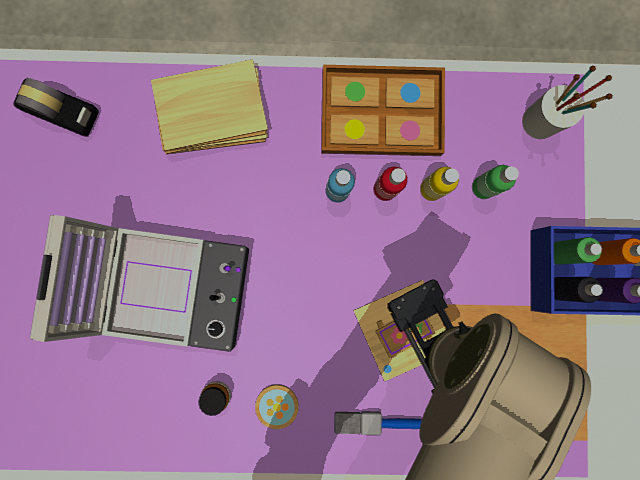

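```bash
cat >> h.py <<'E'
def fish2w(c,u,v,z):
    M=np.array(c["camera_from_world"]);Rm=M[:3,:3];t=M[:3,3]
    d=np.array([u-c["cx"],v-c["cy"]]);rr=np.hypot(*d);th=rr/c["fx"]
    ray=Rm.T@np.array([*(d/max(rr,1e-9)*np.sin(th)),np.cos(th)]); o=-Rm.T@t
    return o+ray*(z-o[2])/ray[2]
E
python3 - <<'E'
from bench import r
from h import *; import pickle
c=pickle.load(open("w1.pkl","rb"))
crop(c,"pics/w1c.png",240,130,410,295,4)
P=[fish2w(c,u,v,.026) for u,v in [(296,173.5),(347,173.5),(346,263),(297,263)]]
print(np.mean(P,0),[np.linalg.norm(P[i]-P[(i+1)%4]).round(4) for i in range(4)])
d=P[3]+P[2]-P[0]-P[1];print(np.degrees(np.arctan2(d[1],d[0])))
B=[fish2w(c,u,v,.006) for u,v in [(253,139),(401,150),(387,290),(249,281)]]
print(np.mean(B,0),[np.linalg.norm(B[i]-B[(i+1)%4]).round(4) for i in range(4)])
E
```

```text
[ 0.43726836 -0.28680083  0.026     ] [np.float64(0.0479), np.float64(0.0878), np.float64(0.0484), np.float64(0.0879)]
-61.338404644587456
[ 0.43879956 -0.28801876  0.006     ] [np.float64(0.1479), np.float64(0.1486), np.float64(0.1489), np.float64(0.1494)]
```

View pics/w1c.png

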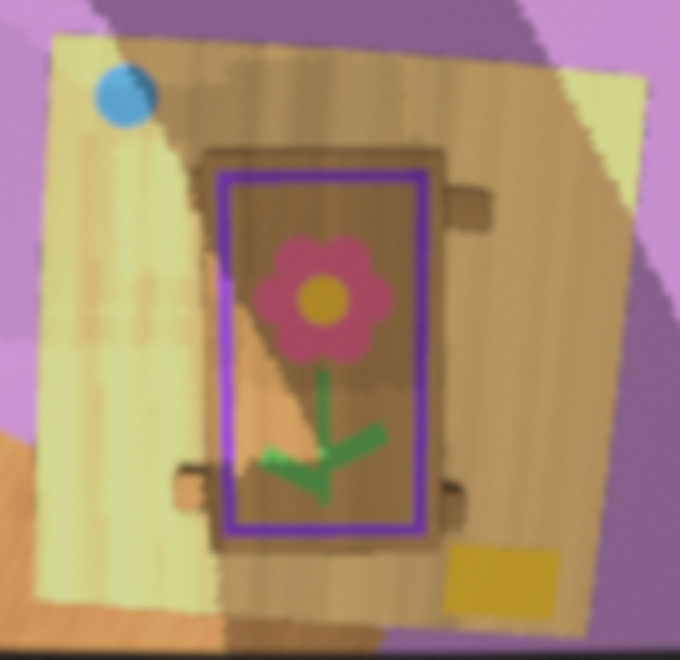

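```bash
python3 -m jog '[[-0.24,-0.4,3,0,0,0,1],[0,0,4,0,0,0,1],[0,0,4,0,0,0,1],[0,0,3,0,0,0,1],[0,0,1,0,0,0,1],[0,0,0,0,0,0,1]]'
python3 - <<'E'
from bench import r
from h import *
rows(r,[(.4357,-.2876,.021)],28.5)
c=r.camera("wrist"); cv2.imwrite("pics/w2.png",c["frame"][:,:,::-1])
E
```

```text
time: 6.62
ee_pos: [0.4355, -0.2886, 0.0512]
eef_rot: [0.51, 0.86, -0.0, -0.0]
ft_force: [0.3, 0.8, 0.5]
width: 0.0868
t 6.62 pos [ 0.4355 -0.2886  0.0512] jaw deg 28.63 tool z [-0.  0. -1.] w 0.0868 F [0.3 0.8 0.5]
rotvec [-0.    -0.     0.002]
  now-frame [0.08 0.06 3.02]   target-frame [0.08 0.06 3.02]
```

View pics/w2.png

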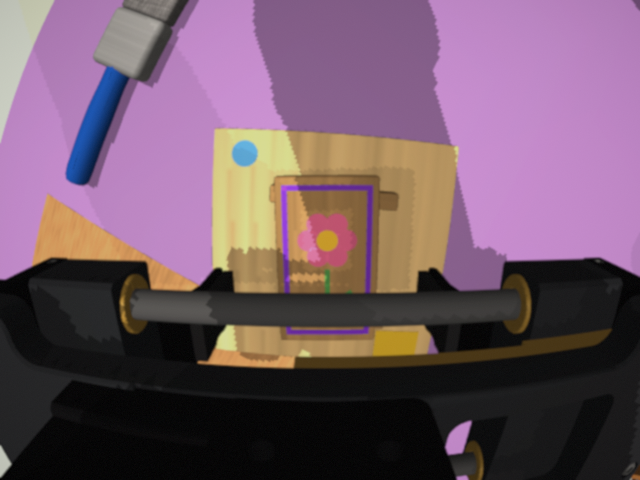

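```bash
python3 -m jog '[[0.05,0.06,1.5,0,0,0,1],[0,0,1.5,0,0,0,1],[0,0,0,0,0,0,1],[0,0,0,0,0,0,0.2],[0,0,0,0,0,0,0],[0,0,0,0,0,0,-0.3],[0,0,0,0,0,0,-0.6],[0,0,0,0,0,0,-1],[0,0,0,0,0,0,-1],[0,0,0,0,0,0,-1]]' 12
python3 - <<'E'
from bench import r
from h import *
rows(r,[])
E
```

```text
time: 7.92
ee_pos: [0.4355, -0.2881, 0.0209]
eef_rot: [0.511, 0.86, 0.0, -0.0]
ft_force: [0.9, -0.1, -0.3]
width: 0.0249
t 7.92 pos [ 0.4355 -0.2881  0.0209] jaw deg 28.59 tool z [-0.  0. -1.] w 0.0249 F [ 0.9 -0.1 -0.3]
```

Run:
```python
from bench import r
from h import *
rows(r,[])
for n in ("wrist","scene","top"):
    c=r.camera(n); cv2.imwrite(f"pics/{n}3.png",c["frame"][:,:,::-1])
    if n!="wrist": crop(c,f"pics/{n}3c.png",*((230,130,380,250) if n=="scene" else (345,260,475,390)),5)
```

```text
t 7.92 pos [ 0.4355 -0.2881  0.0209] jaw deg 28.59 tool z [-0.  0. -1.] w 0.0249 F [ 0.9 -0.1 -0.3]
```

View pics/wrist3.png

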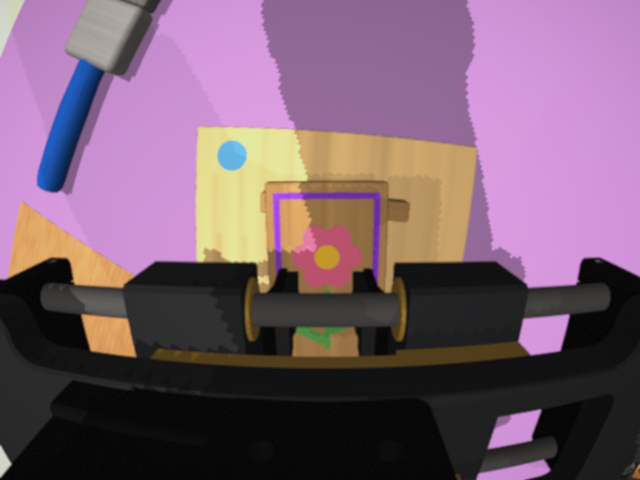

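View pics/scene3c.png

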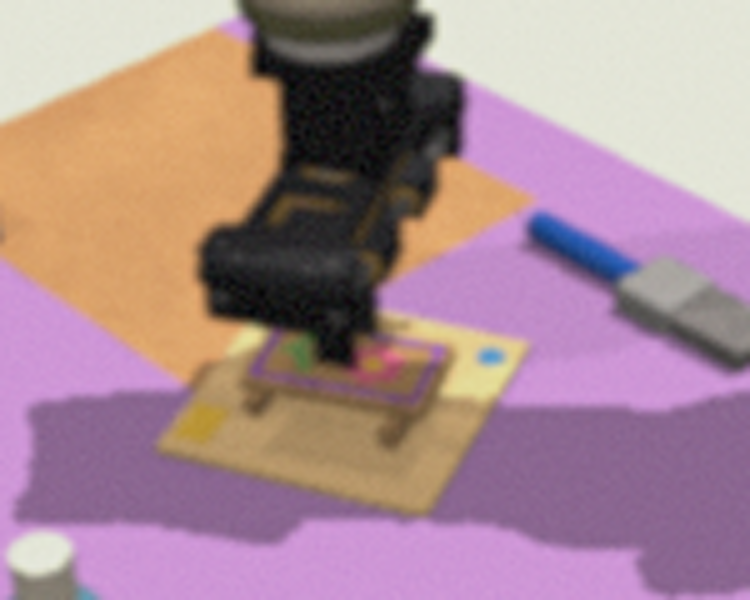

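Run:
```python
from bench import r
from h import *; import pickle
s=r.read_state(); q=R.from_quat(s["eef_rot"]).as_matrix(); p=s["ee_pos"]
sc=pickle.load(open("scene.pkl","rb"))
im=cv2.imread("pics/scene3.png")
for z,col in ((.010,(0,0,255)),(.03,(0,255,0)),(.05,(255,0,0))):
  for sgn in (-1,1):
    P=p+q[:,1]*sgn*s["width"]/2; P[2]=z
    u=w2px(sc,P); print(z,sgn,u.round(1), ((u-[230,130])*5).round())
c=r.camera("top")
crop(c,"pics/top3c.png",345,260,475,390,5)
for z in (.01,.03): 
  for sgn in (-1,1):
    P=p+q[:,1]*sgn*s["width"]/2; P[2]=z
    print(((w2px(c,P)-[345,260])*5).round())
crop(r.camera("scene"),"pics/scene3d.png",265,175,345,240,9)
```

```text
0.01 -1 [299.9 205.4] [350. 377.]
0.01 1 [298.3 208.3] [342. 391.]
0.03 -1 [299.6 199.3] [348. 346.]
0.03 1 [298.  202.1] [340. 361.]
0.05 -1 [299.3 193. ] [346. 315.]
0.05 1 [297.6 195.8] [338. 329.]
[302. 366.]
[286. 337.]
[312. 372.]
[296. 342.]
```

View pics/scene3d.png

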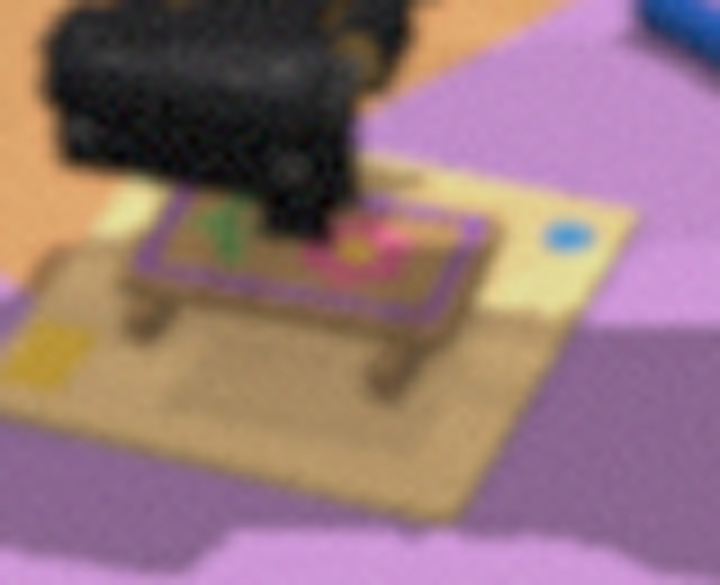

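View pics/top3c.png

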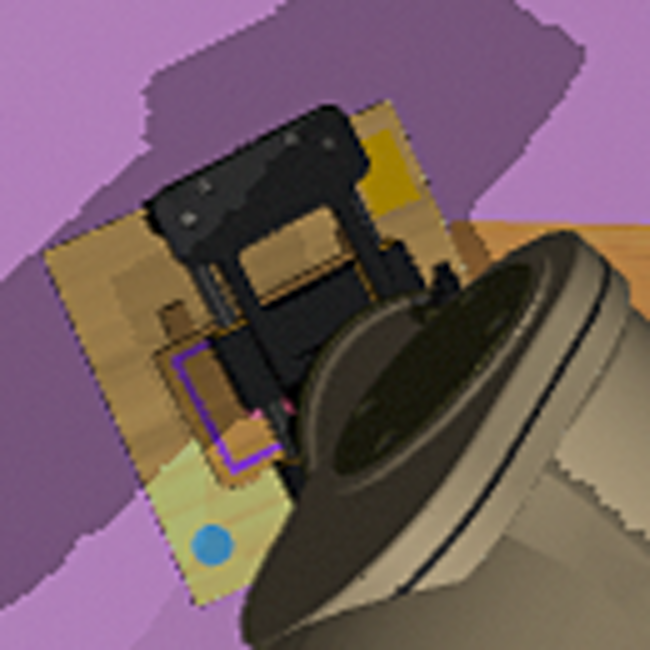

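```bash
python3 -m jog '[[0,0,0,0,0,0,1],[0,0,0,0,0,0,1],[0,0,0,0,0,0,1],[0,0,0,0,0,0,1],[0,0,0,0,0,0,1]]' 12
python3 - <<'E'
from bench import r
from h import *
rows(r,[])
s=r.read_state(); q=R.from_quat(s["eef_rot"]).as_matrix(); p=s["ee_pos"]
c=r.camera("scene"); crop(c,"pics/scene4.png",265,175,345,240,9)
for z in (.01,.02,.03):
  for sgn in (-1,1):
    P=p+q[:,1]*sgn*s["width"]/2; P[2]=z
    print(z,sgn,((w2px(c,P)-[265,175])*9).round())
c=r.camera("wrist"); cv2.imwrite("pics/wrist4.png",c["frame"][:,:,::-1])
M=np.linalg.inv(np.array(c["camera_from_world"])); T=np.eye(4);T[:3,:3]=q;T[:3,3]=p
print((np.linalg.inv(T)@M).round(4))
E
```

```text
time: 8.8
ee_pos: [0.4355, -0.288, 0.0209]
eef_rot: [0.511, 0.86, 0.0, -0.0]
ft_force: [-0.2, 0.1, 0.2]
width: 0.0476
t 8.8 pos [ 0.4355 -0.288   0.0209] jaw deg 28.59 tool z [ 0.  0. -1.] w 0.0476 F [-0.2  0.1  0.2]
0.01 -1 [334. 239.]
0.01 1 [280. 336.]
0.02 -1 [333. 212.]
0.02 1 [278. 308.]
0.03 -1 [331. 184.]
0.03 1 [276. 280.]
[[-2.000e-04 -9.704e-01 -2.414e-01  6.580e-02]
 [ 1.000e+00 -2.000e-04 -1.000e-04  3.000e-04]
 [ 1.000e-04 -2.414e-01  9.704e-01 -1.744e-01]
 [ 0.000e+00  0.000e+00  0.000e+00  1.000e+00]]
```

View pics/scene4.png

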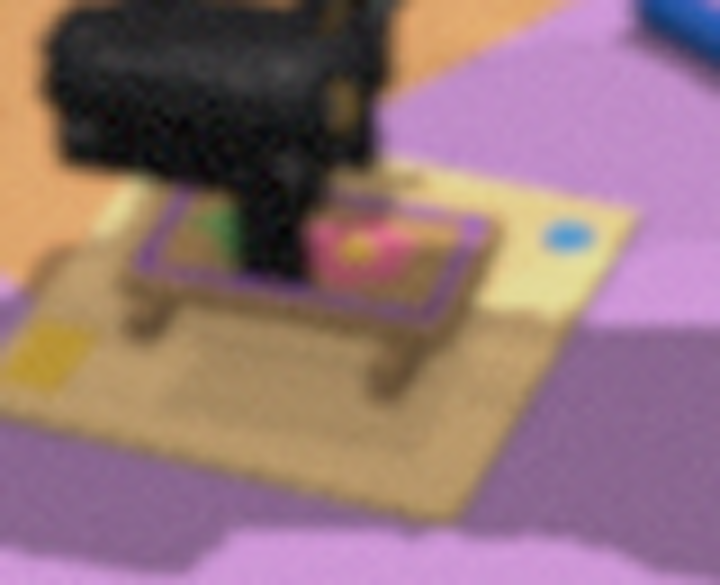

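```bash
python3 -m jog '[[0,0,0,0,0,0,1],[0,0,0,0,0,0,1],[0,0,0,0,0,0,1],[0,0,0,0,0,0,1],[0,0,0,0,0,0,1],[0,0,0,0,0,0,1],[0,0,0.5,0,0,0,1],[0,0,0.5,0,0,0,1],[0,0,0,0,0,0,1]]' 12
python3 - <<'E'
from bench import r
from h import *
rows(r,[])
s=r.read_state(); q=R.from_quat(s["eef_rot"]).as_matrix(); p=s["ee_pos"]
c=r.camera("scene"); crop(c,"pics/scene5.png",265,175,345,240,9)
for z in (.01,.02,.03):
  for sgn in (-1,1):
    P=p+q[:,1]*sgn*s["width"]/2; P[2]=z
    print(z,sgn,((w2px(c,P)-[265,175])*9).round())
c=r.camera("wrist"); cv2.imwrite("pics/wrist5.png",c["frame"][:,:,::-1])
E
```

```text
time: 10.02
ee_pos: [0.4351, -0.2879, 0.0103]
eef_rot: [0.511, 0.86, -0.0, -0.001]
ft_force: [-0.1, -0.8, 0.5]
width: 0.0868
t 10.03 pos [ 0.4351 -0.2879  0.0103] jaw deg 28.59 tool z [-0.001  0.    -1.   ] w 0.0868 F [-0.1 -0.8  0.5]
0.01 -1 [357. 201.]
0.01 1 [258. 376.]
0.02 -1 [356. 174.]
0.02 1 [256. 348.]
0.03 -1 [354. 146.]
0.03 1 [254. 320.]
```

View pics/scene5.png

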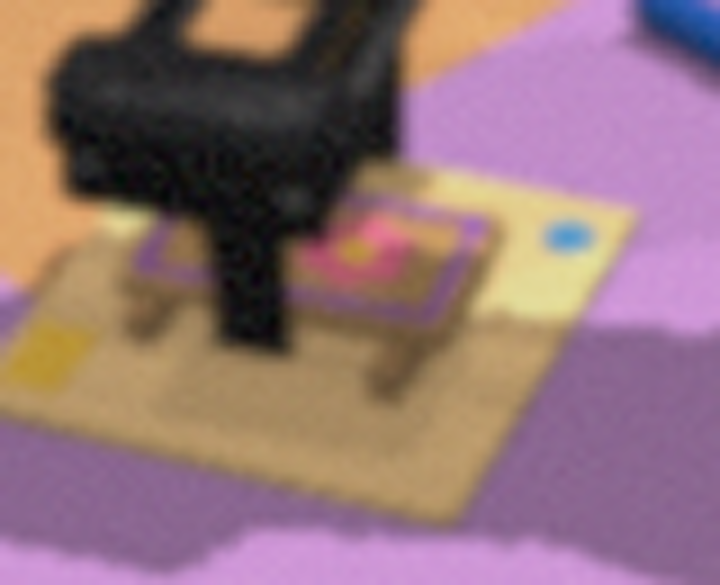

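View pics/wrist5.png

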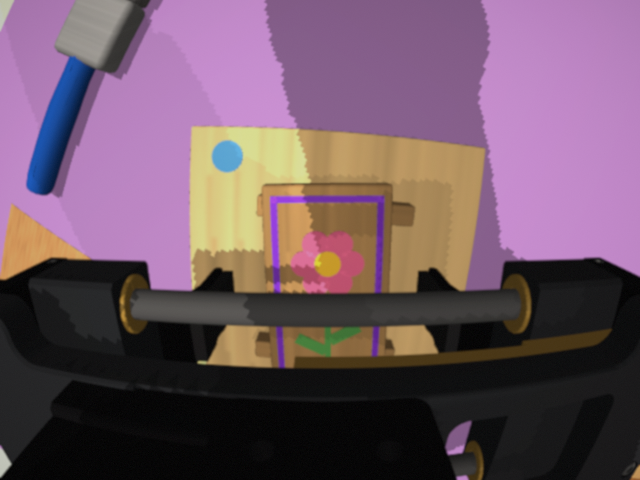

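```bash
python3 -m jog '[[0,0,0.5,0,0,0,1],[0,0,0.4,0,0,0,1],[0,0,0,0,0,0,1],[0,0,0,0,0,0,0.4],[0,0,0,0,0,0,0],[0,0,0,0,0,0,-1],[0,0,0,0,0,0,-1],[0,0,0,0,0,0,-1],[0,0,0,0,0,0,-1],[0,0,0,0,0,0,-1]]' 12
python3 - <<'E'
from bench import r
from h import *
rows(r,[])
E
```

```text
time: 11.38
ee_pos: [0.4356, -0.288, 0.002]
eef_rot: [0.511, 0.86, 0.0, 0.0]
ft_force: [-0.9, 1.0, 1.4]
width: 0.0579
t 11.38 pos [ 0.4356 -0.288   0.002 ] jaw deg 28.59 tool z [ 0.  0. -1.] w 0.0579 F [-0.9  1.   1.4]
```

```bash
python3 -m jog '[[0,0,0,0,0,0,0.6],[0,0,0,0,0,0,0.6],[0,0,0,0,0,0,0.6],[0,0,-0.3,0,0,0,0.6],[0,0,-0.25,0,0,0,0.6],[0,0,0,0,0,0,0.6],[0,0,0,0,0,0,-1],[0,0,0,0,0,0,-1],[0,0,0,0,0,0,-1],[0,0,0,0,0,0,-1]]' 15
python3 - <<'E'
from bench import r
from h import *
rows(r,[])
c=r.camera("scene"); crop(c,"pics/scene6.png",265,175,345,240,9)
E
```

```text
time: 12.62
ee_pos: [0.4355, -0.288, 0.0074]
eef_rot: [0.511, 0.86, 0.0, -0.0]
ft_force: [-1.3, 0.5, 0.6]
width: 0.0576
t 12.62 pos [ 0.4355 -0.288   0.0074] jaw deg 28.59 tool z [-0.  0. -1.] w 0.0576 F [-1.3  0.5  0.6]
```

View pics/scene6.png

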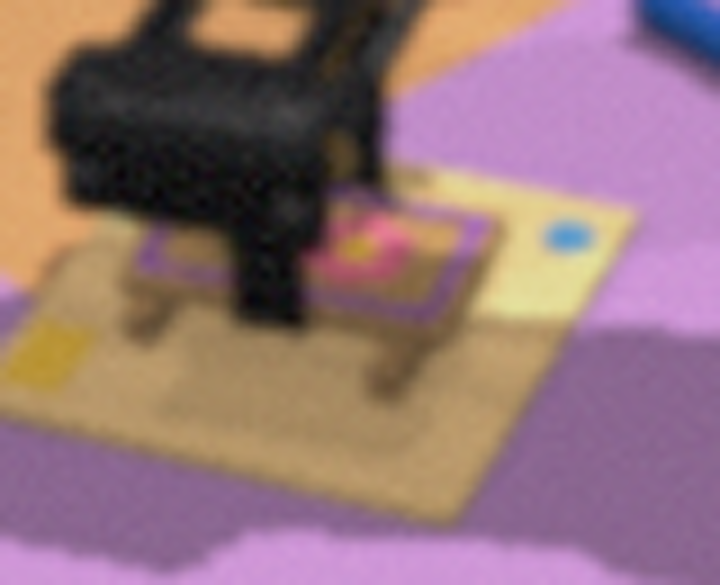

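```bash
python3 -m jog '[[0,0,-1,0,0,0,-1],[0,0,-3,0,0,0,-1],[0,0,-4,0,0,0,-1],[0,0,-4,0,0,0.1,-1],[0,0,-4,0,0,0.128,-1],[0,0,-4,0,0,0.128,-1],[0,0,0,0,0,0.128,-1],[0,0,0,0,0,0.128,-1],[0,0,0,0,0,0,-1]]'
python3 - <<'E'
from bench import r
from h import *
rows(r,[(.512,.1765,.2),(.512,.1765,.05)],-6.64)
c=r.camera("wrist"); cv2.imwrite("pics/w7.png",c["frame"][:,:,::-1])
c=r.camera("scene"); crop(c,"pics/s7.png",200,80,400,260,4)
E
```

```text
time: 13.8
ee_pos: [0.4354, -0.2882, 0.208]
eef_rot: [0.746, 0.666, 0.0, 0.0]
ft_force: [0.5, -0.3, 0.3]
width: 0.0575
t 13.8 pos [ 0.4354 -0.2882  0.208 ] jaw deg -6.45 tool z [ 0.001  0.    -1.   ] w 0.0575 F [ 0.5 -0.3  0.3]
rotvec [ 0.001 -0.     0.003]
  now-frame [47.03  2.39  0.8 ]   target-frame [47.04  2.24  0.8 ]
  now-frame [-0.0e+00 -1.0e-02  1.5e+01]   target-frame [ 0.  0. 15.]
```

View pics/w7.png

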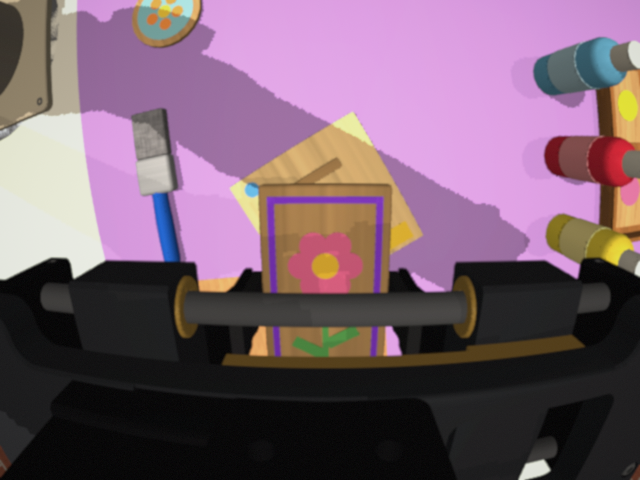

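View pics/s7.png

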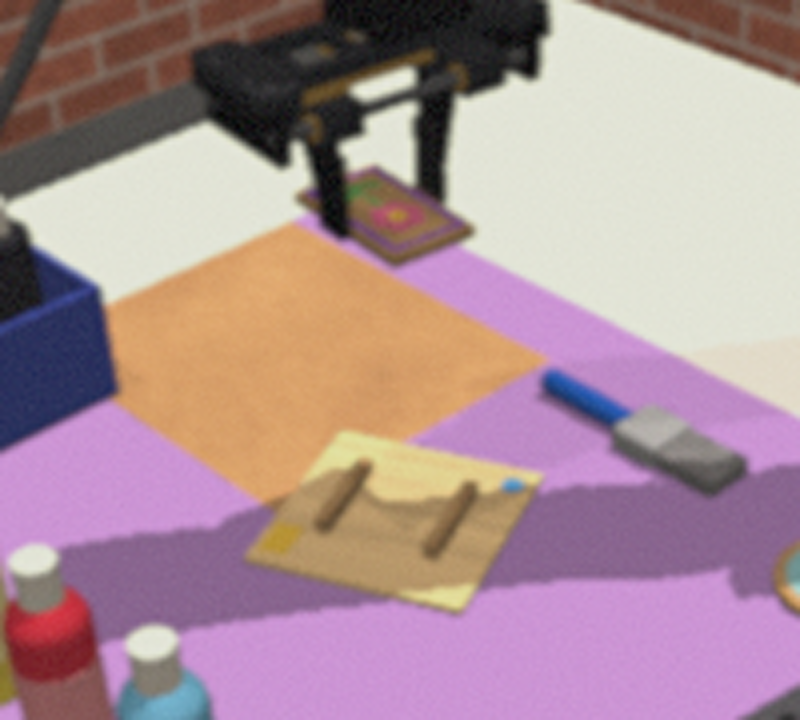

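```bash
python3 - <<'E'
from bench import r
from h import *
s=r.read_state(); q=R.from_quat(s["eef_rot"]); 
c=r.camera("wrist")
for u,v in ((270,199.5),(382,199.5),(326,265)):
    for z in (.2326,.222): print(z,q.inv().apply(fish2w(c,u,v,z)-s["ee_pos"]).round(4))
E
python3 -m jog '[[2,0.1,0,0,0,0,-1],[4,0.2,0,0,0,0,-1],[5,0.25,0.1,0,0,0,-1],[5,0.25,0.1,0,0,0,-1],[5,0.25,0.1,0,0,0,-1],[5,0.25,0.1,0,0,0,-1],[5,0.25,0.1,0,0,0,-1],[5,0.25,0.1,0,0,0,-1],[5,0.25,0.1,0,0,0,-1],[4,0.2,0.1,0,0,0,-1],[2,0.1,0,0,0,0,-1],[0,0,0,0,0,0,-1],[0,0,0,0,0,0,-1]]'
python3 - <<'E'
from bench import r
from h import *
rows(r,[(.512,.1765,.2),(.512,.1765,.04)],-6.64)
c=r.camera("wrist"); cv2.imwrite("pics/w8.png",c["frame"][:,:,::-1])
c=r.camera("scene"); crop(c,"pics/s8.png",320,120,580,395,3)
E
```

```text
0.2326 [ 0.0451 -0.0224 -0.0249]
0.222 [ 0.0436 -0.024  -0.0143]
0.2326 [ 0.0451  0.0234 -0.0249]
0.222 [ 0.0436  0.025  -0.0143]
0.2326 [ 0.0171  0.0005 -0.0249]
0.222 [ 0.0137  0.0006 -0.0143]
time: 15.58
ee_pos: [0.5121, 0.1742, 0.1996]
eef_rot: [0.747, 0.665, -0.0, 0.0]
ft_force: [0.5, -0.9, -0.4]
width: 0.0577
t 15.57 pos [0.5121 0.1742 0.1996] jaw deg -6.59 tool z [ 0.    -0.001 -1.   ] w 0.0577 F [ 0.5 -0.9 -0.4]
rotvec [0.    0.001 0.001]
  now-frame [ 0.22 -0.04 -0.04]   target-frame [ 0.22 -0.04 -0.04]
  now-frame [ 1.0e-02 -0.0e+00  1.6e+01]   target-frame [ 0.  0. 16.]
```

View pics/w8.png

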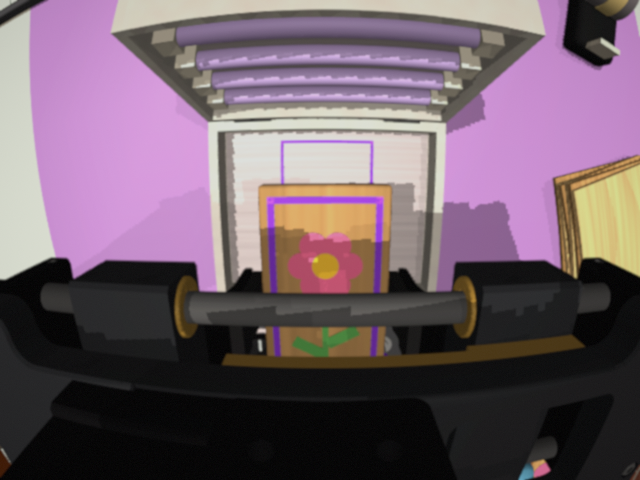

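View pics/s8.png

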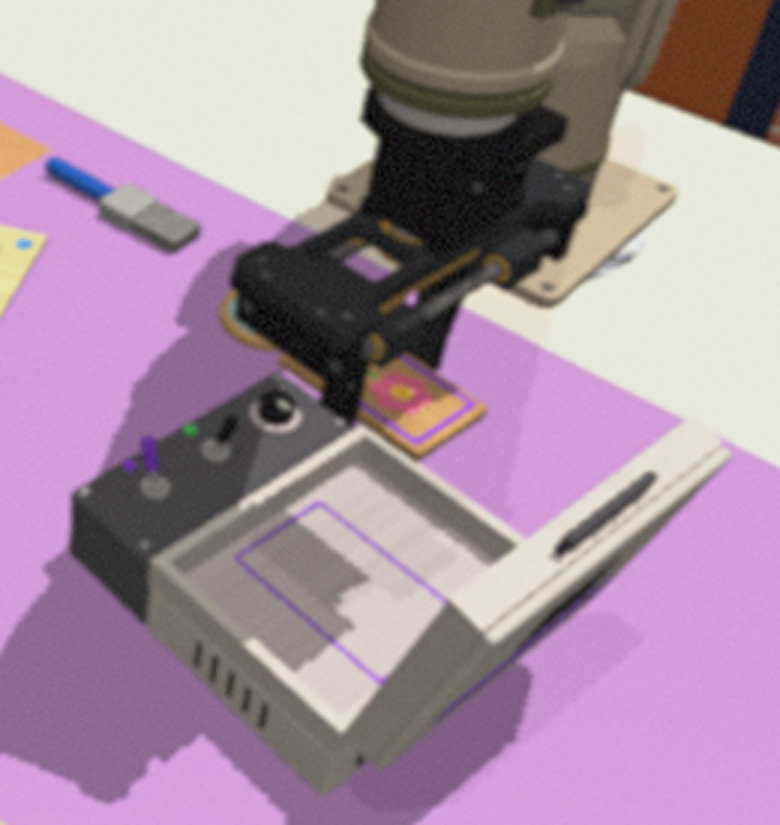

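```bash
python3 -m jog '[[0.2,0,2,0,0,0,-1],[0,0,4,0,0,0,-1],[0,0,4,0,0,0,-1],[0,0,3,0,0,0,-1],[0,0,1.5,0,0,0,-1],[0,0,0.5,0,0,0,-1],[0,0,0,0,0,0,-1]]'
python3 - <<'E'
from bench import r
from h import *
rows(r,[(.512,.1765,.0394)],-6.64)
c=r.camera("wrist"); cv2.imwrite("pics/w9.png",c["frame"][:,:,::-1])
c=r.camera("scene"); crop(c,"pics/s9.png",320,120,580,395,3)
E
```

```text
time: 16.55
ee_pos: [0.5126, 0.1783, 0.0502]
eef_rot: [0.746, 0.666, 0.001, 0.0]
ft_force: [0.0, 0.0, -0.3]
width: 0.0576
t 16.55 pos [0.5126 0.1783 0.0502] jaw deg -6.49 tool z [ 0.001  0.001 -1.   ] w 0.0576 F [ 0.   0.  -0.3]
rotvec [ 0.001 -0.001  0.003]
  now-frame [-0.19 -0.04  1.08]   target-frame [-0.19 -0.04  1.08]
```

View pics/s9.png

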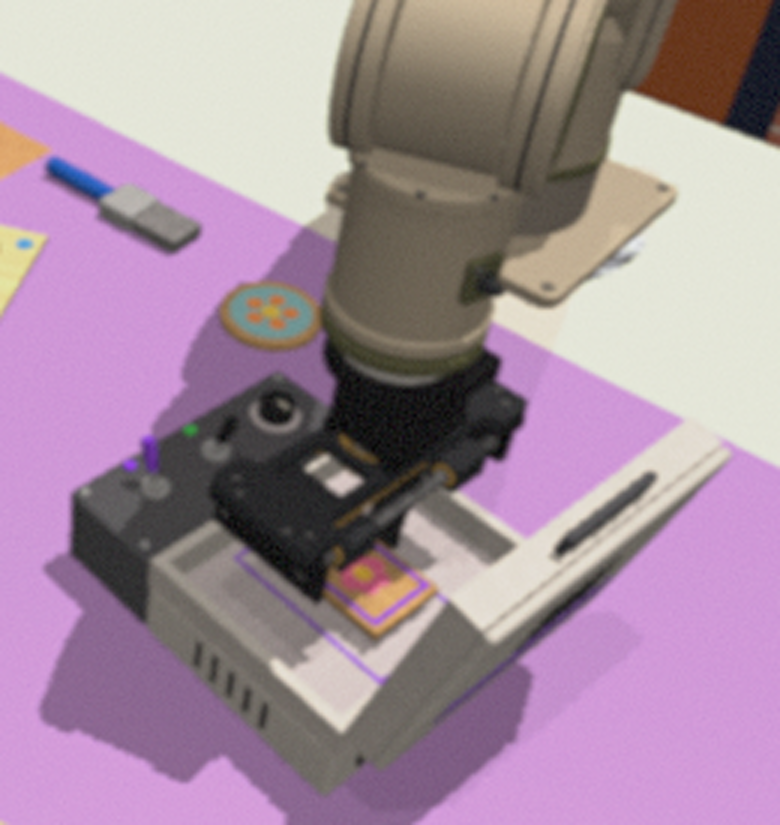

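```bash
python3 -m jog '[[-0.15,0,0.4,0,0,0,-1],[0,0,0.3,0,0,0,-1],[0,0,0,0,0,0,-1]]'
python3 -m jog '[[0,0,0.2,0,0,0,-1],[0,0,0,0,0,0,-1]]'
python3 -m jog '[[0,0,0.15,0,0,0,-1],[0,0,0,0,0,0,-1]]'
```

```text
time: 17.02
ee_pos: [0.5117, 0.1768, 0.0422]
eef_rot: [0.746, 0.666, -0.0, -0.0]
ft_force: [-0.6, -0.2, -0.1]
width: 0.0574
time: 17.27
ee_pos: [0.5118, 0.1768, 0.0403]
eef_rot: [0.746, 0.666, -0.0, -0.0]
ft_force: [0.3, -0.0, 0.6]
width: 0.0576
time: 17.52
ee_pos: [0.512, 0.1769, 0.0393]
eef_rot: [0.746, 0.666, 0.0, -0.0]
ft_force: [-1.8, -1.3, 4.4]
width: 0.0579
```

```bash
python3 -m jog '[[0,0,0,0,0,0,0.4],[0,0,0,0,0,0,0.6],[0,0,0,0,0,0,0.8],[0,0,0,0,0,0,0.8],[0,0,-1,0,0,0,0.8],[0,0,-3,0,0,0,0.8],[0,0,-4,0,0,0,0.8],[0,0,-4,0,0,0,0.8],[0,0,-4,0,0,0,0.8],[0,0,0,0,0,0,0.8]]'
python3 - <<'E'
from bench import r
from h import *
rows(r,[])
c=r.camera("wrist"); cv2.imwrite("pics/w10.png",c["frame"][:,:,::-1])
import pickle; pickle.dump(c,open("w10.pkl","wb"))
c=r.camera("scene"); crop(c,"pics/s10.png",320,120,580,395,3)
E
```

```text
time: 18.77
ee_pos: [0.5136, 0.1773, 0.2028]
eef_rot: [0.746, 0.666, 0.003, 0.001]
ft_force: [0.3, 0.1, -0.7]
width: 0.078
t 18.77 pos [0.5136 0.1773 0.2028] jaw deg -6.49 tool z [ 0.006  0.003 -1.   ] w 0.078 F [ 0.3  0.1 -0.7]
```

View pics/w10.png

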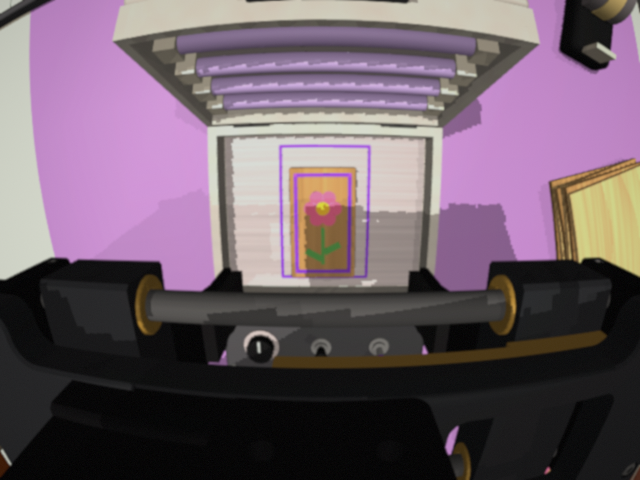

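View pics/s10.png

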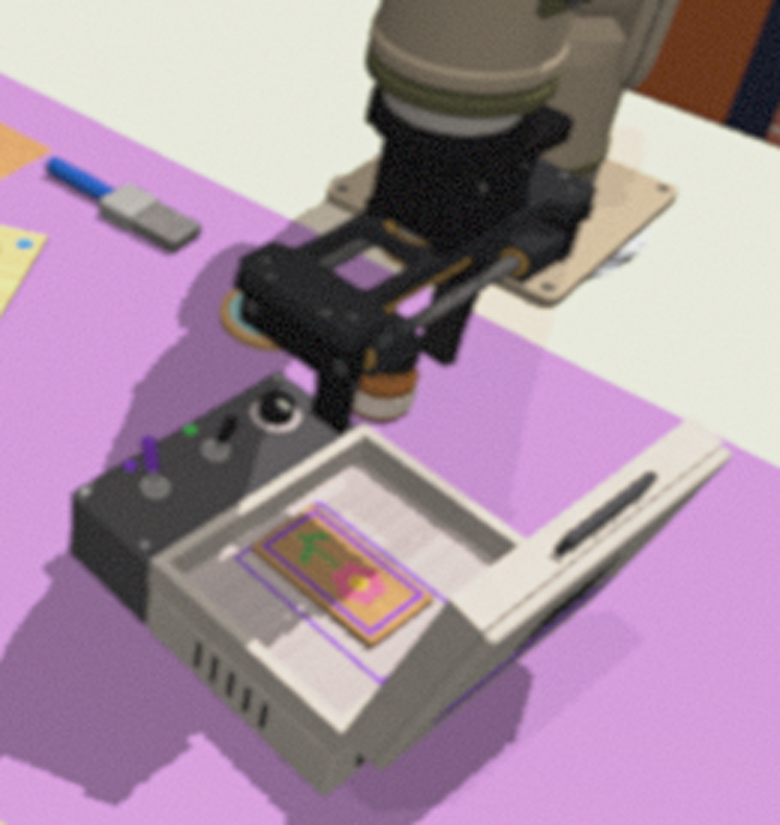

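```bash
python3 -m jog '[[0,0,-4,0,0,0,-1],[0,0,-4,0,0,0,-1],[3,0,-2,0,0,0,-1],[5,0,0,0,0,0,-1],[5,0,0,0,0,0,-1],[4.5,0,0,0,0,0,-1],[0,0,0,0,0,0,-1],[0,0,0,0,0,0,-1],[0,0,0,0,0,0,-1]]'
cat >> h.py <<'E'
def box(r):
    s=r.read_state(); x,y,a=np.load("box.npy"); d=np.array(s["ee_pos"])-[x,y,0]
    print("t",round(s["time"],2),"TCP in box",R.from_euler('z',-a).apply(d).round(4),"w",round(s["width"],4),"F box",R.from_euler('z',-a).apply(s["ft_force"]).round(1))
E
python3 - <<'E'
from bench import r
from h import *
rows(r,[],-6.64); box(r)
c=r.camera("scene"); crop(c,"pics/s11.png",320,90,580,395,2.6)
E
```

```text
time: 20.0
ee_pos: [0.532, 0.3492, 0.2989]
eef_rot: [0.747, 0.665, -0.0, 0.0]
ft_force: [-1.3, 0.2, 0.2]
width: 0.0019
t 20.0 pos [0.532  0.3492 0.2989] jaw deg -6.58 tool z [-0. -0. -1.] w 0.0019 F [-1.3  0.2  0.2]
rotvec [0.    0.    0.001]
t 20.0 TCP in box [-0.0003  0.1659  0.2989] w 0.0019 F box [-1.3  0.1  0.2]
```

View pics/s11.png

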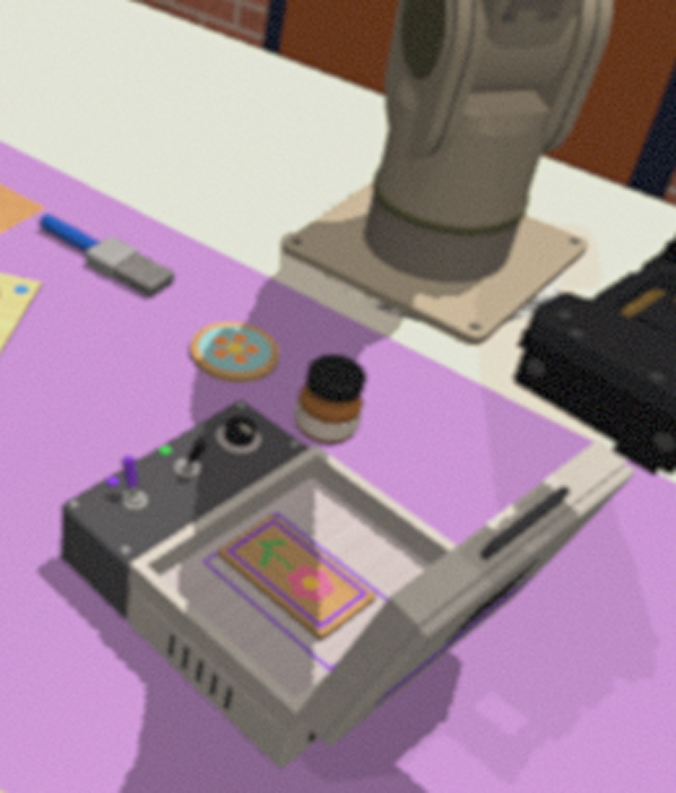

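```bash
python3 -m jog '[[0,0,3,0,0,0,-1],[0,0,4,0,0,0,-1],[0,0,2.5,0,0,0,-1],[0,0,0.9,0,0,0,-1],[0,0,0,0,0,0,-1]]'
python3 - <<'E'
from bench import r
from h import *
box(r)
c=r.camera("scene"); crop(c,"pics/s12.png",400,130,640,395,3)
c=r.camera("wrist"); cv2.imwrite("pics/w12.png",c["frame"][:,:,::-1])
c=r.camera("top"); crop(c,"pics/t12.png",0,190,260,360,3)
E
```

```text
time: 20.68
ee_pos: [0.5318, 0.3503, 0.1954]
eef_rot: [0.746, 0.666, 0.0, -0.0]
ft_force: [1.3, 0.5, 0.8]
width: 0.0008
t 20.68 TCP in box [-0.0006  0.167   0.1954] w 0.0008 F box [1.3 0.6 0.8]
```

View pics/s12.png

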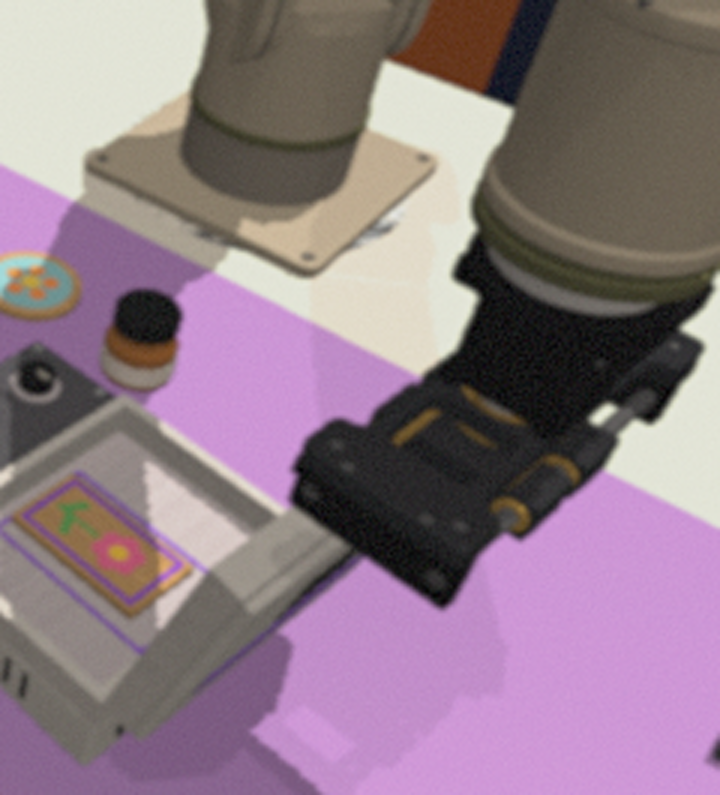

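View pics/t12.png

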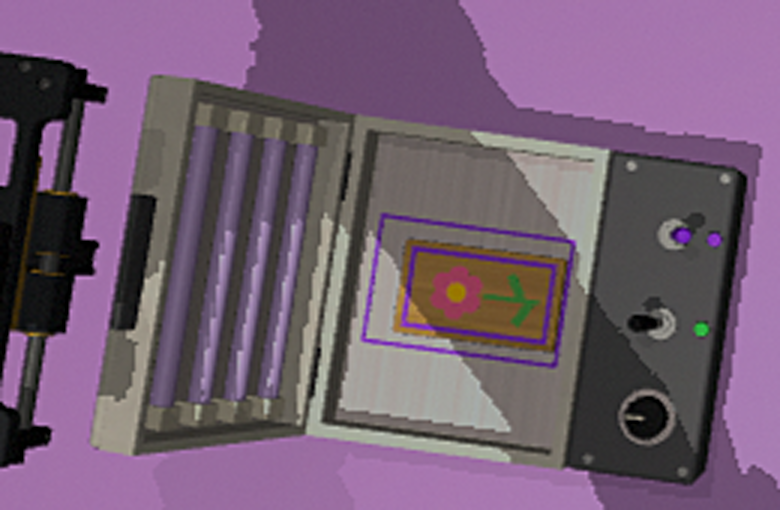

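```bash
python3 -m jog '[[-1,0,0,0,0,0,-1],[-1,0,0,0,0,0,-1],[-0.8,0,0,0,0,0,-1],[-0.8,0,0,0,0,0,-1],[0,0,0,0,0,0,-1]]'
python3 - <<'E'
from bench import r
from h import *
box(r)
c=r.camera("top"); crop(c,"pics/t13.png",0,190,260,360,3)
c=r.camera("scene"); crop(c,"pics/s13.png",400,130,640,395,3)
E
```

```text
time: 21.45
ee_pos: [0.528, 0.3148, 0.1961]
eef_rot: [0.746, 0.666, 0.001, -0.0]
ft_force: [0.4, 3.4, 1.8]
width: 0.0005
t 21.45 TCP in box [-0.0003  0.1313  0.1961] w 0.0005 F box [0.  3.4 1.8]
```

View pics/t13.png

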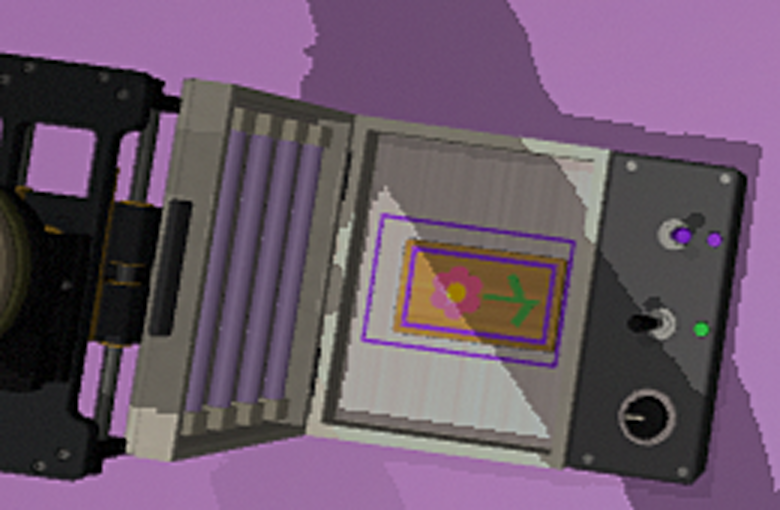

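View pics/s13.png

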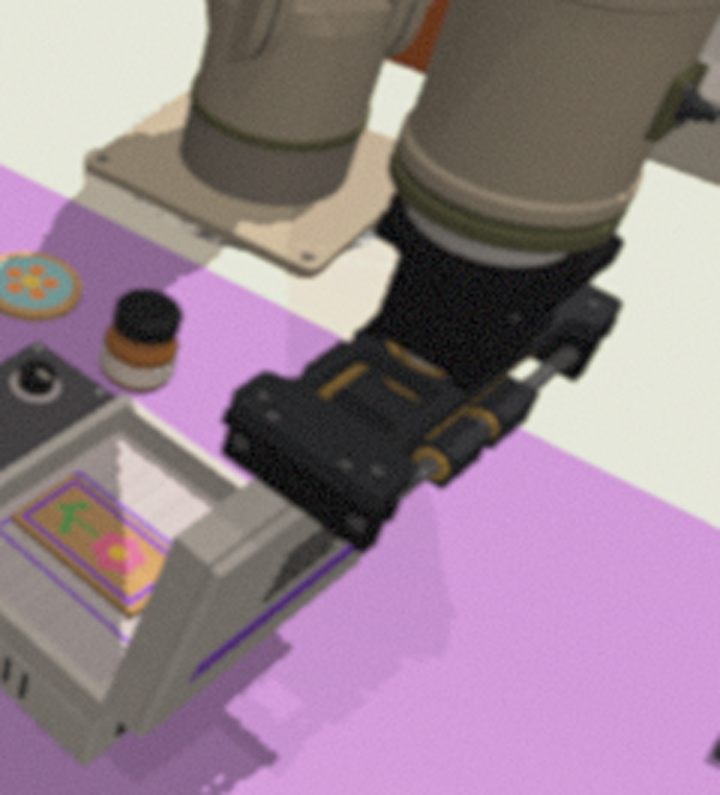

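Run:
```python
import numpy as np
py=pz=None
for th in [1.57,1.45,1.33,1.2,1.08,.96,.84,.72,.6,.5,.4,.3,.22,.14,.07,0]:
    s=.13; y=.078-s*np.cos(th)+.028*np.sin(th)+.0095; z=.075+s*np.sin(th)+.028*np.cos(th)-.0105
    print(th,round(y,4),round(z,4),"" if py is None else (round((y-py)*100,2),round((pz-z)*100,2))); py,pz=y,z
```

```text
1.57 0.1154 0.1945 
1.45 0.0996 0.1969 (np.float64(-1.58), np.float64(-0.24))
1.33 0.0837 0.1974 (np.float64(-1.59), np.float64(-0.05))
1.2 0.0665 0.1958 (np.float64(-1.72), np.float64(0.16))
1.08 0.0509 0.1924 (np.float64(-1.56), np.float64(0.35))
0.96 0.0359 0.1871 (np.float64(-1.5), np.float64(0.53))
0.84 0.0216 0.18 (np.float64(-1.43), np.float64(0.71))
0.72 0.0082 0.1713 (np.float64(-1.34), np.float64(0.87))
0.6 -0.004 0.161 (np.float64(-1.22), np.float64(1.03))
0.5 -0.0132 0.1514 (np.float64(-0.92), np.float64(0.96))
0.4 -0.0213 0.1409 (np.float64(-0.82), np.float64(1.05))
0.3 -0.0284 0.1297 (np.float64(-0.71), np.float64(1.12))
0.22 -0.0333 0.1202 (np.float64(-0.48), np.float64(0.95))
0.14 -0.0373 0.1104 (np.float64(-0.41), np.float64(0.98))
0.07 -0.0402 0.1015 (np.float64(-0.29), np.float64(0.88))
0 -0.0425 0.0925 (np.float64(-0.23), np.float64(0.9))
```

```bash
python3 -m jog '[[-0.8,0,0,0,0,0,-1],[-0.8,0,0.1,0,0,0,-1],[-1.6,0,-0.2,0,0,0,-1],[-1.6,0,-0.05,0,0,0,-1],[-1.7,0,0.15,0,0,0,-1],[-1.55,0,0.35,0,0,0,-1],[-1.5,0,0.55,0,0,0,-1],[-1.4,0,0.7,0,0,0,-1],[0,0,0,0,0,0,-1]]'
python3 - <<'E'
from bench import r
from h import *
box(r)
c=r.camera("scene"); crop(c,"pics/s14.png",340,130,580,395,3)
E
```

```text
time: 22.68
ee_pos: [0.5152, 0.2038, 0.1782]
eef_rot: [0.747, 0.665, -0.001, 0.0]
ft_force: [-0.2, -0.7, 0.5]
width: 0.0004
t 22.68 TCP in box [-0.0002  0.0195  0.1782] w 0.0004 F box [-0.1 -0.7  0.5]
```

View pics/s14.png

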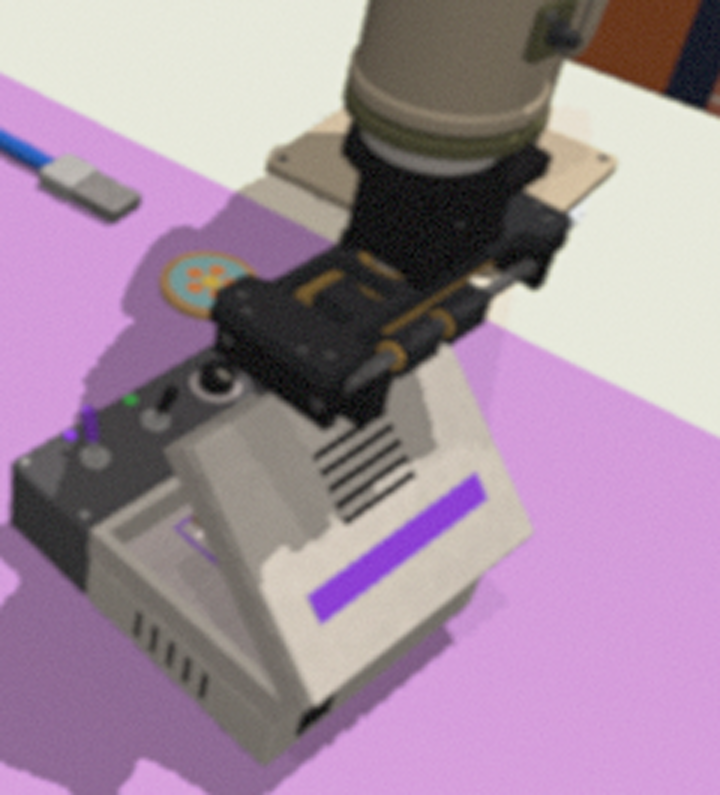

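```bash
python3 -m jog '[[-1.2,0,0.75,0,0,0,-1],[-1.2,0,1.0,0,0,0,-1],[-0.9,0,0.95,0,0,0,-1],[-0.8,0,1.05,0,0,0,-1],[-0.7,0,1.1,0,0,0,-1],[-0.3,0,0.6,0,0,0,-1],[-0.3,0,0.6,0,0,0,-1],[-0.2,0,0.6,0,0,0,-1],[0,0,0,0,0,0,-1]]'
python3 - <<'E'
from bench import r
from h import *
box(r)
c=r.camera("scene"); crop(c,"pics/s15.png",340,130,580,395,3)
E
```

```text
time: 23.85
ee_pos: [0.5085, 0.1505, 0.1118]
eef_rot: [0.746, 0.666, -0.0, -0.0]
ft_force: [1.2, 1.2, 0.3]
width: 0.0004
t 23.85 TCP in box [-0.0006 -0.0342  0.1118] w 0.0004 F box [1.  1.3 0.3]
```

View pics/s15.png

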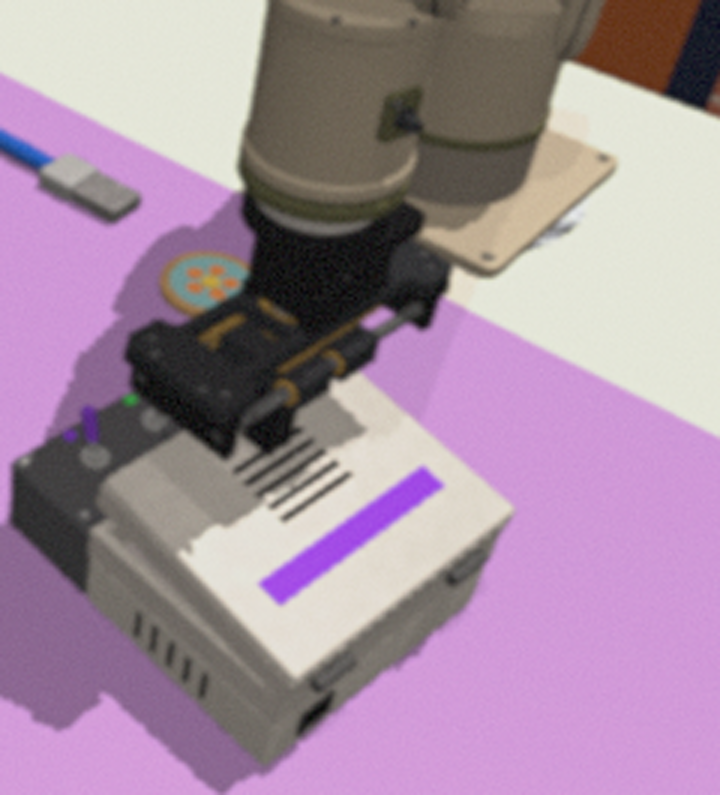

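```bash
python3 -m jog '[[-0.2,0,0.5,0,0,0,-1],[-0.2,0,0.5,0,0,0,-1],[-0.2,0,0.5,0,0,0,-1],[0,0,0,0,0,0,-1]]'
python3 -m jog '[[-0.1,0,0.3,0,0,0,-1],[0,0,0,0,0,0,-1]]'
python3 -m jog '[[0,0,0.25,0,0,0,-1],[0,0,0,0,0,0,-1]]'
python3 - <<'E'
from bench import r
from h import *
box(r)
c=r.camera("scene"); crop(c,"pics/s16.png",340,130,580,395,3)
E
```

```text
time: 24.4
ee_pos: [0.5079, 0.144, 0.0969]
eef_rot: [0.746, 0.666, -0.001, -0.0]
ft_force: [-0.6, 0.1, 0.4]
width: 0.0005
time: 24.65
ee_pos: [0.508, 0.1433, 0.0942]
eef_rot: [0.746, 0.666, -0.0, -0.0]
ft_force: [-0.7, -0.7, -0.7]
width: 0.0008
time: 24.9
ee_pos: [0.5081, 0.1434, 0.0918]
eef_rot: [0.746, 0.666, -0.0, 0.0]
ft_force: [-0.0, 0.2, 0.5]
width: 0.0004
t 24.9 TCP in box [-0.0002 -0.0413  0.0918] w 0.0004 F box [-0.   0.2  0.5]
```

View pics/s16.png

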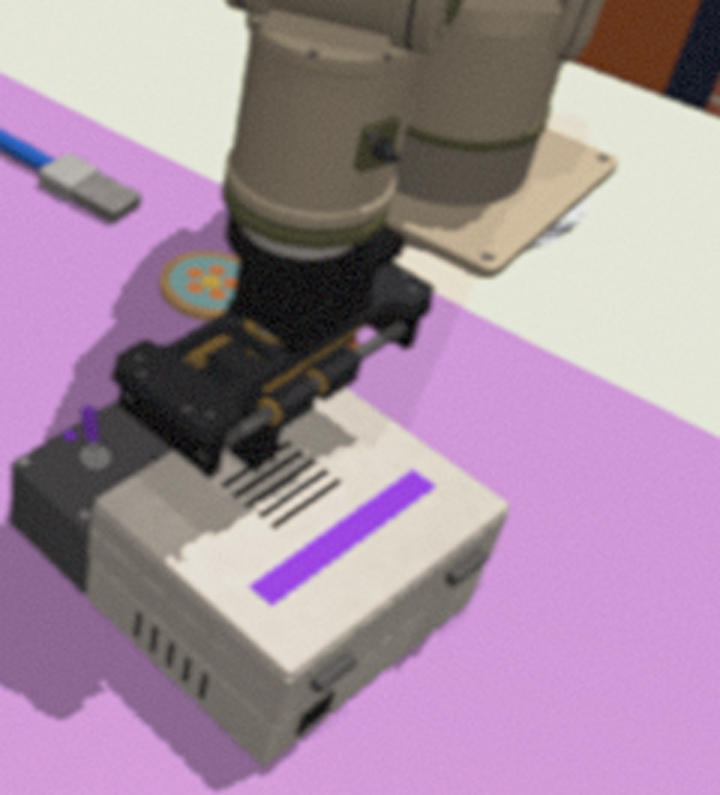

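```bash
python3 -m jog '[[0,0,0.2,0,0,0,-1]]'
python3 -m jog '[[0,0,0.2,0,0,0,-1],[0,0,0,0,0,0,-1]]'
```

```text
time: 25.08
ee_pos: [0.5082, 0.1434, 0.09]
eef_rot: [0.746, 0.666, 0.0, 0.0]
ft_force: [-0.8, -1.9, 2.5]
width: 0.0004
time: 25.32
ee_pos: [0.5083, 0.1434, 0.0897]
eef_rot: [0.746, 0.666, 0.0, -0.0]
ft_force: [-9.1, -3.3, 22.2]
width: 0.0004
```

```bash
python3 -m jog '[[0,0,-0.5,0,0,0,-1],[0,0,-2.5,0,0,0,-1],[0,0,-3.5,0,0,0,-1],[-4,1.6,0,0,0,0,-1],[-5,1.8,0,0,0,0,-1],[-4.4,1.8,0,0,0,0,-1],[0,0,0,0,0,0,-1],[0,0,0,0,0,0,-1]]'
python3 - <<'E'
from bench import r
from h import *
box(r); rows(r,[],-6.64)
c=r.camera("scene"); crop(c,"pics/s17.png",300,100,560,395,2.7)
c=r.camera("top"); crop(c,"pics/t17.png",20,190,280,360,3)
E
```

```text
time: 26.32
ee_pos: [0.5445, 0.0053, 0.1526]
eef_rot: [0.746, 0.666, -0.0, -0.0]
ft_force: [0.0, 0.4, 1.4]
width: 0.0008
t 26.32 TCP in box [ 0.0519 -0.1743  0.1526] w 0.0008 F box [-0.   0.4  1.4]
t 26.32 pos [0.5445 0.0053 0.1526] jaw deg -6.45 tool z [-0.  0. -1.] w 0.0008 F [0.  0.4 1.4]
rotvec [-0.001 -0.     0.003]
```

View pics/s17.png

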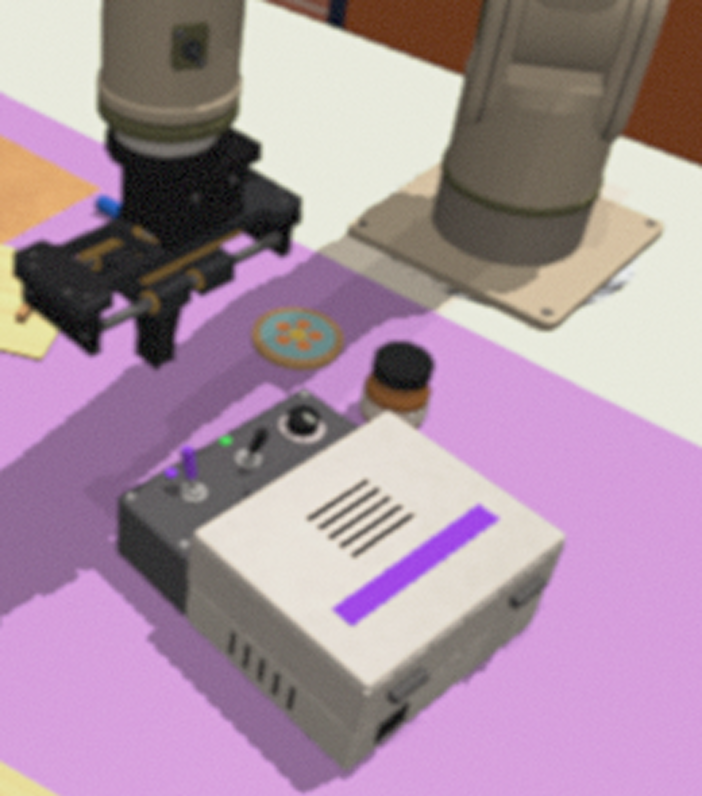

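View pics/t17.png

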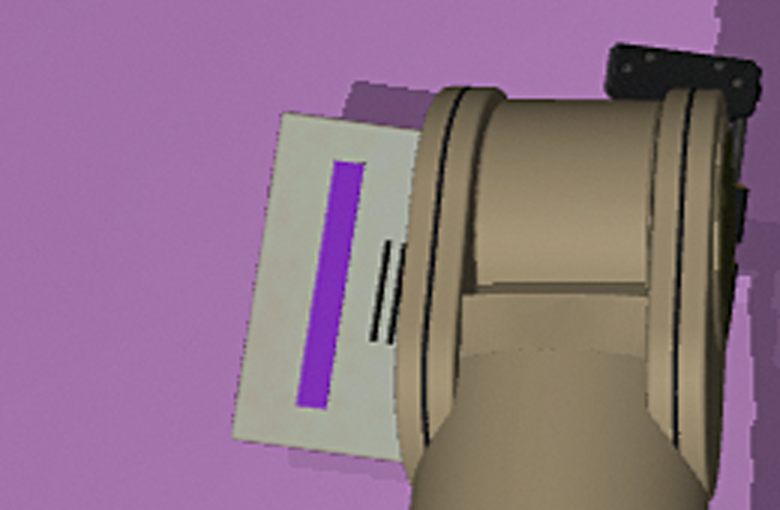

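Run:
```python
from h import *; import pickle
sc=pickle.load(open("scene.pkl","rb")); x,y,a=np.load("box.npy"); Rb=R.from_euler('z',a)
f=lambda p:((w2px(sc,Rb.apply(p)+[x,y,0])-[300,100])*2.7).round(1)
for th in (0,.04,.08):
    for lx in (.098,-.098):
        print(th,lx,f([lx,.078-.156*np.cos(th)+.028*np.sin(th),.075+.156*np.sin(th)+.028*np.cos(th)]))
print("tip",f([.052,-.1743,.165]),f([.052,-.1743,.142])); print("bat",f([.052,-.135,.108]))
```

```text
0 0.098 [190.7 529.9]
0 -0.098 [386.6 406.8]
0.04 0.098 [192.5 524.9]
0.04 -0.098 [389.3 401.6]
0.08 0.098 [194.6 520. ]
0.08 -0.098 [392.3 396.5]
tip [152.1 359.3] [150.8 383.6]
bat [185.  447.7]
```

```bash
python3 -c "
import cv2
im=cv2.imread('pics/s17.png'); im=im[390:570,100:480]
cv2.imwrite('pics/s17z.png',cv2.resize(im,None,fx=2,fy=2))"
```

```text
(no output)
```

View pics/s17z.png

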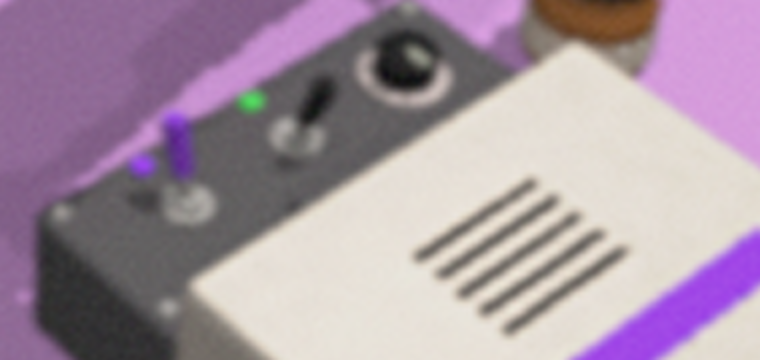

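```bash
python3 -m jog '[[0,0,3,0,0,0,-1],[0,0,3,0,0,0,-1],[0,0,0.8,0,0,0,-1],[0,0,0,0,0,0,-1]]'
python3 - <<'E'
from bench import r
from h import *
box(r)
c=r.camera("scene"); crop(c,"pics/s18.png",330,190,430,300,6)
E
```

```text
time: 26.92
ee_pos: [0.5446, 0.0051, 0.0851]
eef_rot: [0.746, 0.666, -0.0, -0.0]
ft_force: [1.2, -1.2, 0.3]
width: 0.0005
t 26.93 TCP in box [ 0.052  -0.1744  0.0851] w 0.0005 F box [ 1.4 -1.1  0.3]
```

View pics/s18.png

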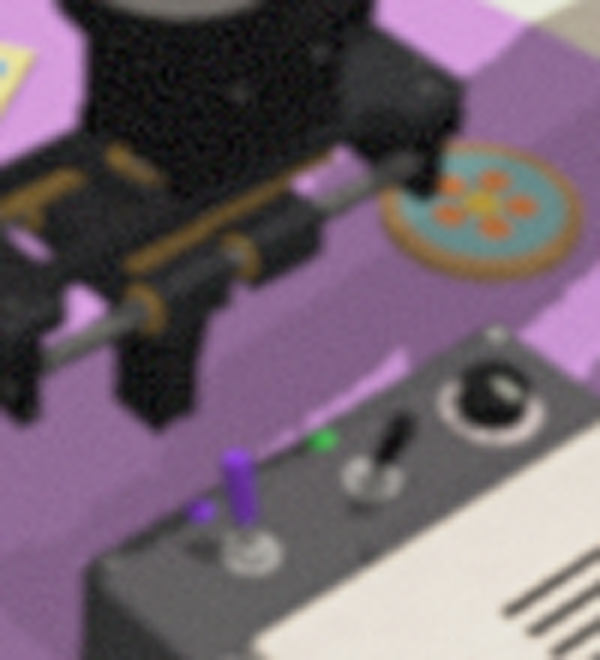

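Run:
```python
from h import *; import pickle
sc=pickle.load(open("scene.pkl","rb")); x,y,a=np.load("box.npy"); Rb=R.from_euler('z',a)
f=lambda p:((w2px(sc,Rb.apply(p)+[x,y,0])-[330,190])*6).round(1)
for bx in (.142,-.038):
  for by in (-.174,-.15,-.13):
    print(bx,by,[(z,f([bx,by,z]).tolist()) for z in (.12,.14,.16)])
print(f([.052,-.174,.097]))
```

```text
0.142 -0.174 [(0.12, [-64.8, 484.2]), (0.14, [-65.8, 438.7]), (0.16, [-66.8, 391.7])]
0.142 -0.15 [(0.12, [-17.5, 528.1]), (0.14, [-17.7, 482.4]), (0.16, [-17.9, 435.3])]
0.142 -0.13 [(0.12, [23.2, 565.8]), (0.14, [23.7, 520.1]), (0.16, [24.1, 472.9])]
-0.038 -0.174 [(0.12, [352.5, 251.7]), (0.14, [357.7, 206.8]), (0.16, [363.0, 160.6])]
-0.038 -0.15 [(0.12, [402.4, 288.1]), (0.14, [408.4, 242.9]), (0.16, [414.5, 196.5])]
-0.038 -0.13 [(0.12, [445.2, 319.2]), (0.14, [451.9, 274.0]), (0.16, [458.8, 227.3])]
[150.5 413.2]
```

```bash
python3 -m jog '[[1.2,0,0,0,0,0,-1],[1.0,0,0,0,0,0,-1],[0.5,0,0,0,0,0,-1],[0.5,0,0,0,0,0,-1],[0.5,0,0,0,0,0,-1],[0.4,0,0,0,0,0,-1],[0,0,0,0,0,0,-1]]'
python3 - <<'E'
from bench import r
from h import *
box(r)
c=r.camera("scene"); crop(c,"pics/s19.png",330,190,430,300,6)
E
```

```text
time: 27.85
ee_pos: [0.5492, 0.0461, 0.0848]
eef_rot: [0.746, 0.666, 0.0, -0.0]
ft_force: [-1.0, -0.9, 0.5]
width: 0.0005
t 27.85 TCP in box [ 0.0519 -0.1332  0.0848] w 0.0005 F box [-0.9 -1.   0.5]
```

View pics/s19.png

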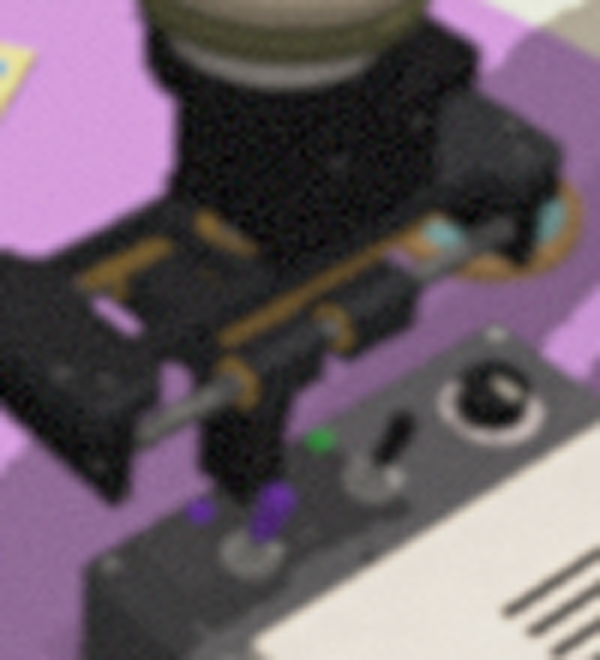

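```bash
python3 -m jog '[[-1.5,0,0,0,0,0,-1],[-3,0,0,0,0,0,-1],[-2,0,-3,0,0,0,-1],[-3,0,-4,0,0,0,-1],[-4,0,-4,0,0,0,-1],[-5,-2,-3,0,0,0,-1],[-5,-2,0,0,0,0,-1],[0,0,0,0,0,0,-1],[0,0,0,0,0,0,-1]]'
python3 - <<'E'
from bench import r
from h import *
box(r)
c=r.camera("scene"); crop(c,"pics/s20.png",330,190,560,395,3.3)
c2=r.camera("top"); crop(c2,"pics/t20.png",20,190,540,400,1.5)
cv2.imwrite("pics/t20z.png",cv2.resize(c2["frame"][205:360,180:270,::-1],None,fx=5,fy=5,interpolation=cv2.INTER_CUBIC)[:600])
E
```

```text
time: 29.02
ee_pos: [0.4828, -0.1839, 0.2248]
eef_rot: [0.746, 0.666, 0.0, -0.0]
ft_force: [0.9, 1.1, -0.4]
width: 0.0001
t 29.02 TCP in box [ 0.0125 -0.3694  0.2248] w 0.0001 F box [ 0.8  1.2 -0.4]
```

View pics/s20.png

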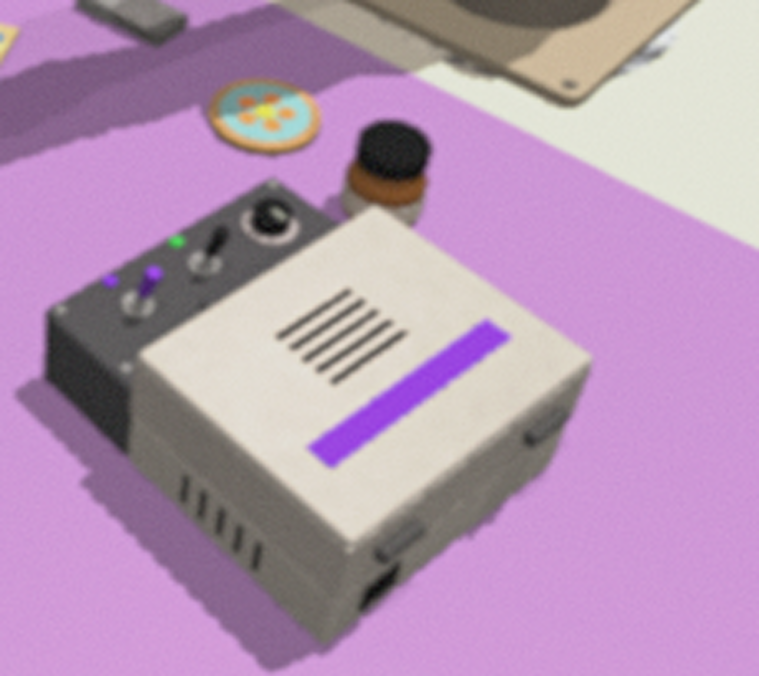

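View pics/t20.png

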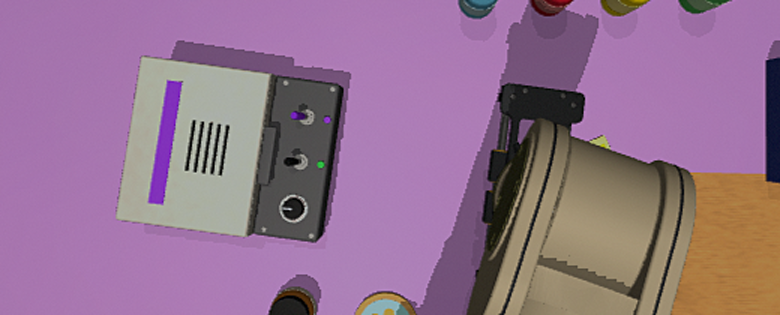

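View pics/t20z.png

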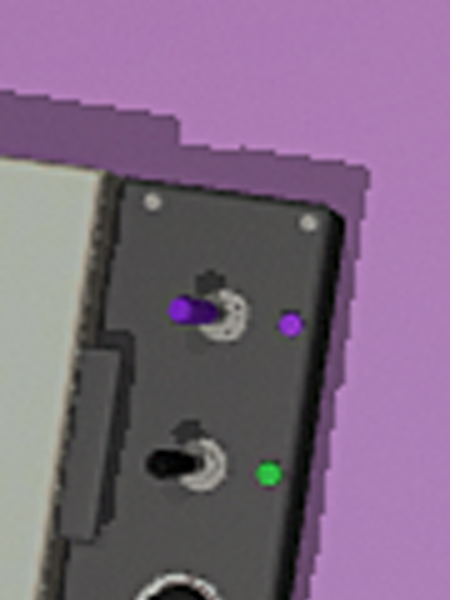

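Both switches lean equally towards the lid, the lid sits flush and the gripper is well clear of everything. I'm handing the job in.

Run:
```python
from bench import r
print(r.close_job()); print(r.read_state()["time"])
```

```text
the job is handed in; nothing more can be done
None
the job is handed in; nothing more can be done
```

I placed the plaque face up on the bed, pushed the lid shut and flipped the lamp switch to on. I handed the job in at about 29 s of the 58 s allowed; it gave no verdict.

**Last checks**
- **Plaque:** after release it lay flat and face up, about 10 mm from the bed's middle against a 25 mm limit. I aimed 8 mm short on purpose to stay clear of the open lid. With the lid shut I could not see it again.
- **Lid:** the push force rose to 22 N when the lid reached its stop. The final pictures show it flush. I moved it at under about 1 rad/s, slower towards the end.
- **Switches:** in the scene and top views, the lamp and fan bats lean the same way, towards the lid.
- **Bottles:** I never went near them. The last top view only shows part of them.
- **Robot:** it ended clear of everything, with only noise on the force sensor.

**What went wrong or disagreed**
- **First grasp missed:** the fingers closed just above the plaque without touching it. The fingertips stood about 10 mm above the reported TCP, not 11 mm below it as stated. I corrected for this from the pictures. I then gripped the plaque once with the tips below its underside, and let go and gripped it higher so it could be set down gently.
- **Lid position in the last scene view:** the lid's front corners sat about 1 to 2 pixels from where I calculated them. The shift was towards lower, not towards open.

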